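# Tidy the crowded condiment tray

## Task

Tidy the condiments onto the crowded tray: stand the jar with the dark lid and the pepper mill upright in clear spaces on the tray's floor, touching nothing else that stands there, and hang the steel dipper by its hook over the rim of the open crock, its cup inside. Do not shift or knock over the things already on the tray, and let the dipper touch nothing but the crock.

Things in the scene. Friction and masses are not known exactly. Their poses are not given: they have to be found in the camera images.
- tray: dark wooden serving tray fixed on the worktop, 264 x 394 mm outside (its y axis is the long side), steel handle bows at both ends (40 mm high, reaching to y = +-211 mm). Origin: centre of its underside; floor top 8 mm above it; rim 24 mm high, inner faces at x = +-122 mm and y = +-187 mm. Four things already stand on it: crock, tall jar, spice jar, tin, in any order; there is always room for two more
- crock: open white ceramic crock on the tray, round, 90 mm across and 100 mm high, upright; wall about 4 mm at the rim (rim circle of mid radius 43 mm), inside depth over 90 mm. Loose, about 0.4 kg. Origin: centre of its underside, so the rim is 100 mm above it
- tall_jar: lidded round jar (yellow lid) on the tray, 66 mm across, 108 mm high, loose, stays. Origin: centre of its underside
- spice_jar: slim green-capped spice jar on the tray, 46 mm across, 106 mm high, loose, stays (other such jars stand far back to the left, not of concern). Origin: centre of its underside
- tin: food tin on the tray, 76 mm across, 110 mm high, loose, stays. Origin: centre of its underside
- jar_centre (a point): centre, half-way up (50 mm), of the round jar with the dark lid that stands on the worktop beside the tray: 62 mm across, 101 mm high, about 0.4 kg; z axis up along the jar
- mill_centre (a point): centre, half-way up (85 mm), of the turned wooden pepper mill that stands on the worktop beside the tray: foot 58 mm across, 170 mm high; its head is a round knob 49 mm across from 123 to 159 mm above the foot, fixed to it, with a 12 mm button above. z axis up
- dipper: small steel dipper (upright measure) standing on its cup on the worktop beside the tray, 130 mm high, 70 g. Origin: centre of the cup's underside; cup 38 mm across, 34 mm high. A strap handle rises on the cup's +x side (x = 19 to 23 mm); from it a hook tongue reaches out to +x at 75 to 79 mm height and turns down: tongue at x = 36 to 40 mm, its tip 53 mm above the origin, 12 mm wide, so 13 mm free between strap and tongue. Above the hook is the wooden grip. Its z axis is up
- dipper_grip (a point): middle of the dipper's wooden grip, 108 mm above the dipper's origin and 21 mm to its +x; the grip is 16 mm wide along the dipper's y, 7 mm thick along x, 44 mm high. Axes as the dipper's
- dipper_hook (a point): underside of the hook's bridge, midway between strap and tongue (75 mm above the dipper's origin, 29.5 mm to its +x): the point that sits on the rim when it hangs. Axes as the dipper's
- kettle: electric kettle on its base at the back left, fixed bystander. In its own axes it fills x = -76 to 76 mm and y = -108 to 108 mm (handle on its -y side); its top is 235 mm above the worktop. A wall shelf hangs over the back left corner behind it, 0.43 m up
- toaster_front (a point): bottom middle of the front face of the toaster that stands close behind the tray, fixed bystander. In this point's axes (x straight back into the case, y along its front to the left) the case fills x = 0 to 165 mm and y = -144 to 144 mm, its lever on the right end out to y = -168 mm; 190 mm high
There are look-alikes about, which are no part of the job. What is shaped like the dipper but blue is not meant. Leave any red look-alike of the part that bears jar_centre alone.

How it is judged:
At the end, for the whole second after the job is handed in: jar and mill upright (0.08 rad) on the tray floor, dipper hung on the crock's rim by its hook (bridge at rim height -7/+9 mm, tilt < 0.3), cup inside; all at rest, nothing touching but dipper and crock. Tray things upright and never shifted over 10 mm (crock 15 mm); nothing knocked over (x of jar_centre in the frame of tray between -0.094 and 0.094 m and y of jar_centre in the frame of tray between -0.159 and 0.159 m and z of jar_centre in the frame of tray between 0.0535 and 0.0635 m and angle between each of jar_centre, mill_centre, crock, tall_jar, spice_jar, tin's own z axis and vertical below 0.08 rad and linear speed of each of jar, mill, dipper below 0.02 m/s and contact force between each of jar, mill, dipper and the fingers below 0.1 N and contact force between each of jar, mill and crock below 0.1 N and contact force between each of jar, mill, dipper and tall_jar below 0.1 N and contact force between each of jar, mill, dipper and spice_jar below 0.1 N and contact force between each of jar, mill, dipper and tin below 0.1 N and contact force between each of jar, mill and dipper below 0.1 N and x of mill_centre in the frame of tray between -0.096 and 0.096 m and y of mill_centre in the frame of tray between -0.161 and 0.161 m and z of mill_centre in the frame of tray between 0.088 and 0.098 m and contact force between jar and mill below 0.1 N and z of dipper_hook in the frame of crock between 0.093 and 0.109 m and horizontal distance between dipper_hook and crock between 0.034 and 0.052 m and horizontal distance between dipper and crock below 0.03 m and angle between dipper's own z axis and vertical below 0.3 rad).
It fails at once if the crock is shifted by more than 15 mm or tipped (distance of crock from where it was at the start of the episode above 0.015 m or angle between crock's own z axis and vertical above 0.35 rad).
It fails at once if the tall jar is shifted by more than 10 mm or tipped (distance of tall_jar from where it was at the start of the episode above 0.01 m or angle between tall_jar's own z axis and vertical above 0.35 rad).
It fails at once if the spice jar is shifted by more than 10 mm or tipped (distance of spice_jar from where it was at the start of the episode above 0.01 m or angle between spice_jar's own z axis and vertical above 0.35 rad).
It fails at once if the tin is shifted by more than 10 mm or tipped (distance of tin from where it was at the start of the episode above 0.01 m or angle between tin's own z axis and vertical above 0.35 rad).
It fails at once if the jar, the mill or the dipper is knocked over (angle between any of jar_centre, mill_centre, dipper's own z axis and vertical above 0.9 rad).
It also fails if it takes over 72 s, if anything falls off the work surface, if the arm or the gripper's body presses on something with over 40 N, if the wrist force passes 120 N, or if a joint passes its speed limit or range.

## Robot

A 7-joint arm with a two-finger parallel gripper is mounted at the origin on a cart in front of the work surface, level with it; the furniture and walls round the work are solid. World frame = base frame: x ahead of the robot, y to its left, z up, the work surface at z = 0. Lengths are in m, angles in rad, forces in N, time in s.
With the tool pointing down it reaches from about 0.425 to 0.925 m from the base axis. Payload 6.8 kg.
Tool frame: the origin (TCP) lies midway between the tips of the shut fingers; the grasp point (between the pads) lies 19 mm behind it; y points along the fingers, x is the direction in which the jaws open and shut, and the axes are right-handed (so a half turn about y gives the same grasp; the last joint's range is limited). The gripper opens to 88 mm and grips with 3 to 60 N. Pads are 20 mm wide; open, the fingers measure 115 mm over their backs; the gripper's body (75 mm by 178 mm) begins 61 mm behind the grasp point.
Start: joints at [-1.279, 0.477, 0.022, 1.555, -0.011, 1.109, -0.083], TCP at [0.263, 0.622, 0.223] pointing down, gripper open.
Joint ranges: [-2.96, 2.96], [-0.34, 2.1], [-1.41, 1.46], [0.24, 2.44], [-1.37, 4.51], [0.17, 1.92], [-2.96, 2.96]. Speed limits (rad/s): [2.39, 2.39, 3.14, 3.14, 3.14, 3.14, 3.14].

## Interface

Orientations are given as [roll, pitch, yaw] about the fixed x, y, z axes, in that order (R = Rz(yaw) Ry(pitch) Rx(roll)).
In Python, from bench import manip gives the robot as it stands. The module is installed in compiled form; this text tells all that it offers.
- The arm moves only by the shell command python3 -m inch 'ROWS'. ROWS is JSON, a list of rows, each a list of 7 numbers: the closure, from 0 (fully open) to 1 (shut), then the shift along the tool's x, y, z in cm, then the turn, a rotation vector about the tool's x, y, z in rad. A call has exactly 5 rows; each row shifts and turns the commanded pose from where the row before left it, along the tool's axes as they then stand; what a row does not reach is not made up. A row lasts 1/12 s, in which the tool goes at most 41.7 mm and 7.16 degrees, less where a joint would pass 70% of its speed; a pose out of reach is approached as far as the arm can. A call with a gripper value outside its range is refused whole. The fingers move at their own pace and stop on an object; the grip force is fixed at half the most. Time passes only in rows, so rows that do not move let the fingers close, or fill a call up. It gives the time, the measured TCP pose, the force and the opening at its end, in the units of the state.
- manip.state(): the state, without advancing time (a new reading comes with each control period).
- manip.capture(name): name is "scene" or "top" or "wrist"; returns (picture, depth): 400x640x3 uint8, red, green, blue; 400x640 float32, m along the optical axis (not along the pixel's ray), 0 where there is no reading.
- manip.camera_params(name): a dict with "K" (3x3 intrinsics, pixels), "cam_to_world" (4x4, takes a point from camera to world coordinates). Camera axes: x right, y up, looking along -z (the intrinsics and any distortion apply to the point x, -y, -z); pixel columns grow to the right and rows downward; lengths in m; the calibration is good to about 2 mm. A picture is of the moment at which its call begins: read the wrist's pose just before it. camera_params takes no time and is no camera call; for the wrist camera it gives the pose at the moment of the call.
- manip.sign_off(): hands the job in, once; it reports no verdict.
The state is a dict: "time": time; "joint_pos": joint angles; "joint_vel": joint speeds; "joint_torque": joint torques, N m; "ee_pos": TCP position; "tool_rot": TCP orientation; "wrist_force": force on the tool from outside, world axes, zero at the start; "wrist_torque": the same for the moment, N m; "gripper_width": finger opening in m.
Only numpy, scipy, OpenCV 4.12 (cv2) and the standard library are available. Lean on these libraries where they do the work, as an engineer would, in place of code of your own. Each camera call takes 0.05 s, during which the arm holds its last target.

## Working session

There is one attempt and no reset: what is moved stays moved. The work goes in short steps, Python scripts to look and compute and a shell command to move; the robot and the scene stay as the last step left them, time stands still between calls to the robot, and variables do not carry over. Pictures are saved under pics/ and viewed, and the job is handed in when it is done.

```bash
mkdir -p pics; cat > h.py <<'E'
import numpy as np,cv2
from bench import manip
def snap(n,tag):
    p=manip.camera_params(n); rgb,d=manip.capture(n)
    cv2.imwrite(f'pics/{tag}.png',rgb[:,:,::-1]); np.savez(f'pics/{tag}.npz',d=d,K=p['K'],T=p['cam_to_world'],rgb=rgb)
    return rgb,d,p
def cloud(tag):
    z=np.load(f'pics/{tag}.npz');d=z['d'];K=z['K'];T=z['T']
    v,u=np.mgrid[0:d.shape[0],0:d.shape[1]]
    x=(u-K[0,2])/K[0,0]*d;y=(v-K[1,2])/K[1,1]*d
    P=np.stack([x,-y,-d],-1)@T[:3,:3].T+T[:3,3]
    P[d<=0]=np.nan
    return P,z['rgb']
E
python3 - <<'E'
from h import *
print(manip.state())
for n in('scene','top','wrist'):
    r,d,p=snap(n,n+'0');print(n,p)
E
```

```text
{'time': 0.0, 'joint_pos': array([-1.27908513,  0.4778342 ,  0.02230867,  1.5564712 , -0.01150725,
        1.10932212, -0.08311522]), 'joint_vel': array([ 1.26296961e-04,  4.54240874e-04,  2.05561345e-03,  5.23034869e-04,
        1.78827156e-03,  1.51306842e-03, -8.39467240e-05]), 'joint_torque': array([-9.89291802e-04, -5.82840836e+01,  1.53462108e+00, -2.72606581e+01,
       -5.41922171e-02,  1.68284186e-02,  1.72017922e-04]), 'ee_pos': array([0.26249145, 0.62118665, 0.22164995]), 'tool_rot': array([-1.57091917,  0.00190333,  1.17101554]), 'wrist_force': array([-1.12708313, -0.58388071, -0.31433837]), 'wrist_torque': array([ 0.00629832, -0.01174936, -0.00865484]), 'gripper_width': 0.08763985021146689}
scene {'K': array([[498.1646045 ,   0.        , 320.13975048],
       [  0.        , 498.1646045 , 202.93712275],
       [  0.        ,   0.        ,   1.        ]]), 'cam_to_world': array([[ 0.58529245,  0.62646968, -0.51475091, -0.24509387],
       [-0.81081981,  0.45065327, -0.37347405, -0.52363005],
       [-0.00199599,  0.63596177,  0.77171798,  1.17396933],
       [ 0.        , 
[... 188 characters left out ...]
     ]]), 'cam_to_world': array([[ 0.1673951 ,  0.86990872, -0.46393717, -0.17283829],
       [-0.98588746,  0.14874718, -0.07681268, -0.12897248],
       [ 0.00218932,  0.47024791,  0.88253165,  1.36780441],
       [ 0.        ,  0.        ,  0.        ,  1.        ]])}
wrist {'K': array([[311.51425337,   0.        , 310.34450585],
       [  0.        , 311.51425337, 199.79761272],
       [  0.        ,   0.        ,   1.        ]]), 'cam_to_world': array([[ 0.38958944, -0.88861639, -0.24203508,  0.19656492],
       [ 0.92098644,  0.37532109,  0.10448947,  0.64908373],
       [-0.00201019, -0.26361902,  0.96462478,  0.38350859],
       [ 0.        ,  0.        ,  0.        ,  1.        ]])}
```

View pics/scene0.png

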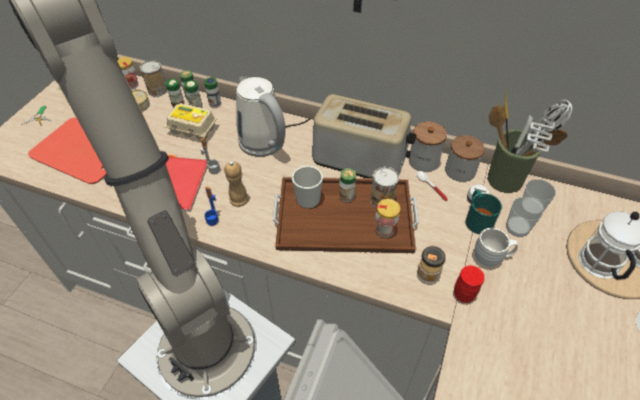

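View pics/top0.png

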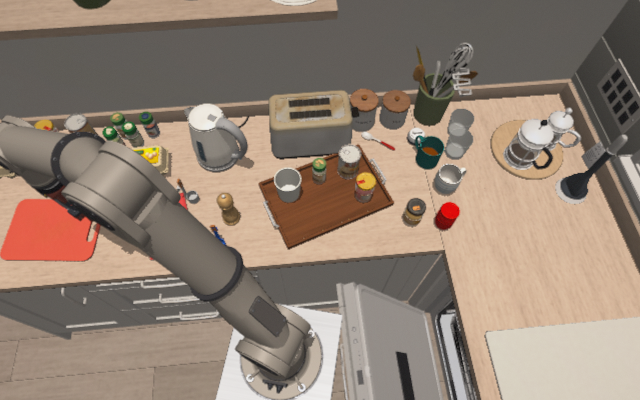

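View pics/wrist0.png

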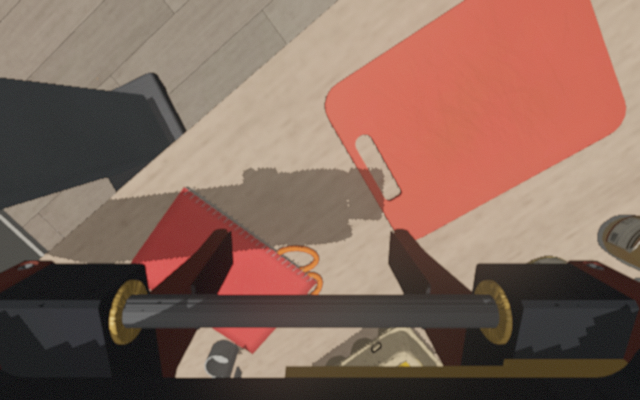

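```bash
python3 - <<'E'
import cv2,numpy as np
s=cv2.imread('pics/scene0.png');t=cv2.imread('pics/top0.png')
a=cv2.resize(s[130:240,170:270],None,fx=4,fy=4,interpolation=3)
b=cv2.resize(t[160:250,165:265],None,fx=4,fy=4,interpolation=3)
h=max(a.shape[0],b.shape[0])
f=lambda m:np.vstack([m,np.zeros((h-m.shape[0],m.shape[1],3),np.uint8)])
cv2.imwrite('pics/c1.png',np.hstack([f(a),f(b)]))
a=cv2.resize(s[160:310,265:495],None,fx=3.4,fy=3.4,interpolation=3)
cv2.imwrite('pics/c2.png',a)
E
```

```text
(no output)
```

View pics/c1.png

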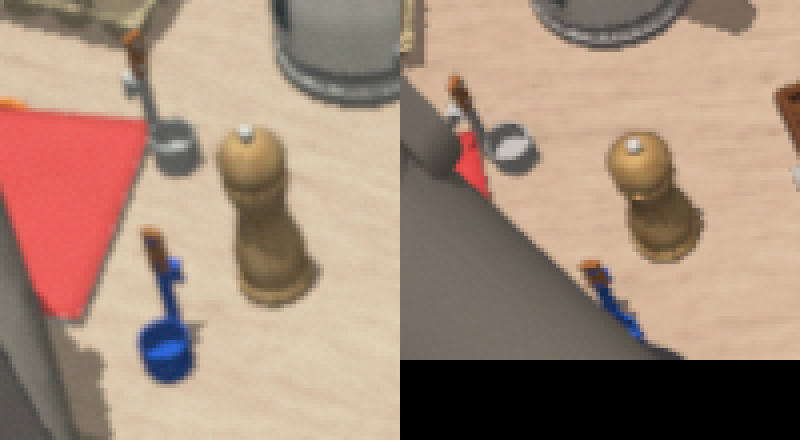

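View pics/c2.png

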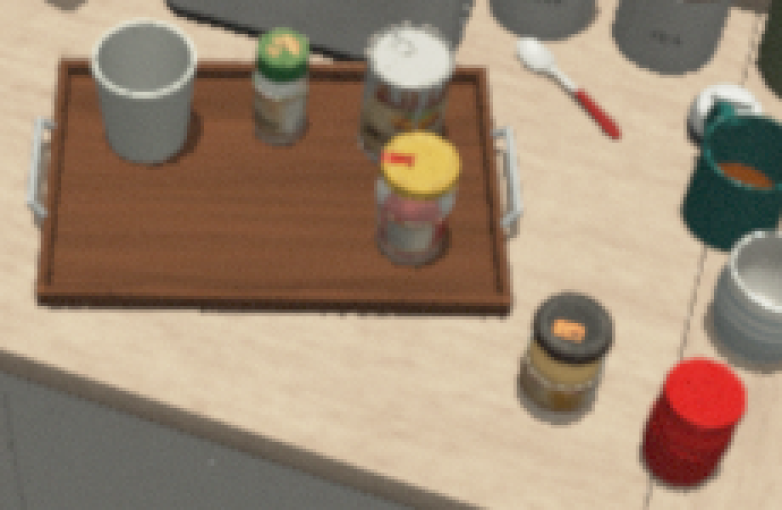

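The candidates, in scene-camera pixels:
- **Jars:** the dark-lid jar is at (431,263). The red look-alike at (469,284) stays where it is, and so does the yellow-lid tall jar at (387,215).
- **Dippers:** the steel one is at (211,155). The blue one at (211,207) is not meant.
- **Mill:** there is only one, at (236,185).

The crops confirm these choices. Next I measure positions from depth.

```bash
cat >> h.py <<'E'
from scipy.optimize import least_squares
def circ(xy,r=None):
    m=xy.mean(0)
    if r: f=lambda p:np.hypot(*(xy-p).T)-r
    else: f=lambda p:np.hypot(*(xy-p[:2]).T)-p[2]
    s=least_squares(f,m if r else [*m,.03],loss='soft_l1',f_scale=.002)
    return s.x,np.sqrt(np.mean(f(s.x)**2))
E
python3 - <<'E'
from h import *
B={'scene0':dict(jar=(415,240,448,285),crock=(288,165,326,210),spice=(335,165,360,205),tin=(368,165,402,200),tall=(372,200,402,240),mill=(222,158,252,208),dip=(195,130,222,175),blue=(200,185,222,225),red=(452,262,485,302)),
'top0':dict(jar=(400,195,428,228),crock=(272,168,304,205),spice=(308,152,330,184),tin=(336,144,364,180),tall=(350,170,380,204),mill=(214,190,244,228),dip=(170,175,204,206))}
for t,b in B.items():
    P,rgb=cloud(t)
    for n,(u0,v0,u1,v1) in b.items():
        Q=P[v0:v1,u0:u1].reshape(-1,3);Q=Q[np.isfinite(Q).all(1)]
        lo=.03
        Q=Q[Q[:,2]>lo]
        print(t,n,len(Q),'zmax',Q[:,2].max().round(3),'p99',np.percentile(Q[:,2],98).round(3), end=' ')
        zt=np.percentile(Q[:,2],95)
        top=Q[Q[:,2]>zt-.012]
        print('top mean',top.mean(0).round(3),'mid',((top.max(0)+top.min(0))/2).round(3),'span',(top.max(0)-top.min(0)).round(3))
E
```

```text
scene0 jar 724 zmax 0.106 p99 0.103 top mean [ 0.5   -0.343  0.099] mid [ 0.503 -0.342  0.098] span [0.063 0.061 0.015]
scene0 crock 925 zmax 0.114 p99 0.109 top mean [0.527 0.083 0.104] mid [0.527 0.081 0.105] span [0.094 0.09  0.018]
scene0 spice 521 zmax 0.118 p99 0.116 top mean [ 0.598 -0.013  0.111] mid [ 0.6   -0.011  0.111] span [0.049 0.044 0.016]
scene0 tin 954 zmax 0.121 p99 0.118 top mean [ 0.65  -0.107  0.114] mid [ 0.636 -0.116  0.114] span [0.116 0.099 0.015]
scene0 tall 708 zmax 0.12 p99 0.118 top mean [ 0.556 -0.173  0.114] mid [ 0.559 -0.172  0.113] span [0.066 0.065 0.014]
scene0 mill 590 zmax 0.17 p99 0.161 top mean [0.398 0.249 0.154] mid [0.401 0.252 0.158] span [0.042 0.043 0.025]
scene0 dip 216 zmax 0.131 p99 0.128 top mean [0.45  0.422 0.123] mid [0.452 0.423 0.121] span [0.015 0.011 0.018]
scene0 blue 157 zmax 0.134 p99 0.129 top mean [0.314 0.27  0.125] mid [0.315 0.271 0.125] span [0.009 0.018 0.016]
scene0 red 767 zmax 0.106 p99 0.103 top mean [ 0.503 -0.448  0.099] mid [ 0.504 -0.448  0.098] span [0.062 0.06  0.016]
top0 jar 440 zmax 0.107 p99 0.105 top mean [ 0.499 -0.34   0.1  ] mid [ 0.5  -0.34  0.1 ] span [0.062 0.06  0.014]
top0 crock 601 zmax 0.114 p99 0.111 top mean [0.526 0.084 0.105] mid [0.525 0.083 0.106] span [0.089 0.088 0.017]
top0 spice 360 zmax 0.12 p99 0.119 top mean [ 0.597 -0.01   0.113] mid [ 0.599 -0.01   0.113] span [0.047 0.045 0.015]
top0 tin 697 zmax 0.125 p99 0.121 top mean [ 0.642 -0.11   0.116] mid [ 0.626 -0.115  0.116] span [0.132 0.095 0.017]
top0 tall 502 zmax 0.125 p99 0.121 top mean [ 0.556 -0.17   0.115] mid [ 0.557 -0.17   0.116] span [0.063 0.064 0.017]
top0 mill 424 zmax 0.176 p99 0.166 top mean [0.397 0.253 0.157] mid [0.399 0.255 0.162] span [0.04  0.041 0.027]
top0 dip 282 zmax 0.755 p99 0.75 top mean [0.12  0.152 0.743] mid [0.118 0.152 0.745] span [0.019 0.006 0.019]
```

```bash
python3 - <<'E'
from h import *
for t in('scene0','top0'):
    P,rgb=cloud(t);Q=P.reshape(-1,3);C=rgb.reshape(-1,3).astype(int)
    ok=np.isfinite(Q).all(1);Q=Q[ok];C=C[ok]
    for n,c,r,h in [('tin',(.655,-.105),.038,.118),('crock',(.526,.082),.045,.108),('tall',(.557,-.171),.033,.116),('spice',(.598,-.011),.023,.114),('jar',(.5,-.341),.031,.101)]:
        m=(np.hypot(*(Q[:,:2]-c).T)<r+.012)&(abs(Q[:,2]-h+.003)<.01)
        q=Q[m,:2]; 
        if n=='tin': q=q[~((q[:,0]<.60))]
        print(t,n,len(q),'mean',q.mean(0).round(4),'mid',((np.percentile(q,99,axis=0)+np.percentile(q,1,axis=0))/2).round(4),'span',np.ptp(q,axis=0).round(3))
    # tray : dark brown
    m=(Q[:,2]<.03)&(Q[:,2]>.003)&(abs(Q[:,0]-.55)<.25)&(abs(Q[:,1]+.04)<.3)&(C[:,0]<130)&(C[:,0]>C[:,2]+20)&(C[:,0]<150)
    q=Q[m]; 
    rect=cv2.minAreaRect(q[:,:2].astype(np.float32)*1000);print('tray rect',rect)
    f=q[(q[:,2]<.014)];print('floor z',np.median(f[:,2]))
    # dipper points
    m=(np.hypot(Q[:,0]-.45,Q[:,1]-.41)<.07)&(Q[:,2]>.015)&(Q[:,2]<.14)
    q=Q[m];
    for a,b in((.02,.04),(.06,.085),(.09,.13)):
        s=q[(q[:,2]>a)&(q[:,2]<b)]
        if len(s):print('dip',a,b,len(s),s.mean(0).round(4),s.min(0).round(3),s.max(0).round(3))
E
```

```text
scene0 tin 448 mean [ 0.6519 -0.1062] mid [ 0.6536 -0.106 ] span [0.079 0.077]
scene0 crock 248 mean [0.5275 0.0829] mid [0.5259 0.0818] span [0.094 0.09 ]
scene0 tall 384 mean [ 0.556  -0.1728] mid [ 0.559  -0.1718] span [0.068 0.065]
scene0 spice 173 mean [ 0.5976 -0.0129] mid [ 0.5999 -0.0124] span [0.049 0.044]
scene0 jar 412 mean [ 0.4996 -0.343 ] mid [ 0.5013 -0.3426] span [0.063 0.061]
tray rect ((527.346435546875, -4.11737060546875), (352.0575866699219, 596.3855590820312), 19.444124221801758)
floor z 0.007482248838079242
dip 0.02 0.04 88 [0.4508 0.4025 0.0288] [0.431 0.379 0.02 ] [0.473 0.427 0.04 ]
dip 0.06 0.085 37 [0.449  0.4268 0.0741] [0.443 0.415 0.06 ] [0.457 0.445 0.084]
dip 0.09 0.13 50 [0.4502 0.4221 0.1105] [0.443 0.417 0.09 ] [0.461 0.428 0.13 ]
top0 tin 361 mean [ 0.6508 -0.1048] mid [ 0.652  -0.1048] span [0.079 0.075]
top0 crock 181 mean [0.5273 0.0834] mid [0.5249 0.0826] span [0.089 0.088]
top0 tall 290 mean [ 0.5552 -0.1699] mid [ 0.5572 -0.1702] span [0.063 0.065]
top0 spice 151 mean [ 0.5966 -0.0102] mid [ 0.5985 -0.0103] span [0.048 0.045]
top0 jar 275 mean [ 0.4986 -0.3402] mid [ 0.5005 -0.3408] span [0.062 0.06 ]
tray rect ((554.066162109375, -49.40887451171875), (370.2881774902344, 700.8921508789062), 19.486957550048828)
floor z 0.008487300122194563
dip 0.02 0.04 68 [0.4496 0.4042 0.0297] [0.43  0.384 0.02 ] [0.47  0.451 0.04 ]
dip 0.06 0.085 27 [0.448  0.4308 0.0741] [0.442 0.42  0.06 ] [0.456 0.443 0.084]
dip 0.09 0.13 31 [0.4481 0.4223 0.1116] [0.441 0.418 0.092] [0.457 0.427 0.129]
```

```bash
python3 - <<'E'
from h import *
for t,seed in(('scene0',(330,235)),('top0',(300,215))):
    P,rgb=cloud(t);C=rgb.astype(int)
    m=(np.nan_to_num(P[...,2],nan=1)<.035)&(C[...,0]<125)&(C[...,0]>C[...,2]+15)
    n,l=cv2.connectedComponents(m.astype(np.uint8));k=l[seed[1],seed[0]]
    q=P[l==k];print(t,(l==k).sum(),q[:,2].min(),q[:,2].max())
    r=q[q[:,2]>-1]
    rect=cv2.minAreaRect(r[:,:2].astype(np.float32)*1000);print(rect)
    cv2.imwrite(f'pics/m_{t}.png',((l==k)*255).astype(np.uint8))
    # project hypothesised tray onto picture
    z=np.load(f'pics/{t}.npz');K=z['K'];T=z['T']
    for it in(0,):
        (cx,cy),(w,h),a=rect
E
```

```text
scene0 246008 nan nan
((228.1048583984375, 511.40283203125), (1118.62060546875, 2886.5244140625), 14.945769309997559)
top0 246382 nan nan
((304.48284912109375, 228.797119140625), (1116.37255859375, 2636.9521484375), 14.778569221496582)
```

```bash
python3 - <<'E'
from h import *
for t,seed in(('scene0',(330,235)),('top0',(310,215))):
    P,rgb=cloud(t);C=rgb.astype(int)
    print(C[seed[1],seed[0]],P[seed[1],seed[0]])
    m=(np.nan_to_num(P[...,2],nan=1)<.035)&(C[...,0]<135)&(C[...,0]>C[...,2]*1.25)&(abs(P[...,0]-.55)<.25)&(abs(P[...,1]+.04)<.27)
    n,l,st,_=cv2.connectedComponentsWithStats(m.astype(np.uint8));k=1+st[1:,4].argmax()
    q=P[l==k];print(t,len(q),st[k],q[:,2].min(),q[:,2].max())
    for lo in(-.01,.016):
        rect=cv2.minAreaRect(q[q[:,2]>lo][:,:2].astype(np.float32)*1000);print(rect)
    cv2.imwrite(f'pics/m_{t}.png',((l==k)*255).astype(np.uint8))
E
```

```text
[129  86  57] [ 0.4517086  -0.05277168  0.00881172]
scene0 7448 [ 276  175  139   79 7448] -0.0063531606124751505 0.03495419259237975
((550.5855712890625, -35.12371826171875), (292.0293884277344, 407.3785095214844), 34.31576156616211)
((546.3972778320312, -39.547607421875), (280.0586242675781, 391.2912902832031), 34.255859375)
[127  75  43] [ 0.45838855 -0.0046879   0.00369941]
top0 6017 [ 259  145  135  104 6017] -0.006565638252586492 0.03462619380233645
((562.292236328125, -35.27069091796875), (308.3880615234375, 419.48052978515625), 34.2176513671875)
((559.0191040039062, -30.457656860351562), (308.3880615234375, 394.73419189453125), 34.2176513671875)
```

View pics/m_top0.png

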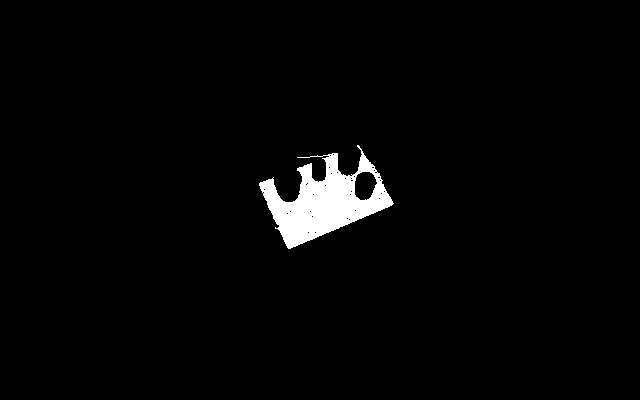

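```bash
cat > tray.py <<'E'
from h import *
from scipy.optimize import minimize
D=[]
for t in('scene0','top0'):
    P,rgb=cloud(t);C=rgb.astype(int)
    m=(C[...,0]<135)&(C[...,0]>C[...,2]*1.25)
    near=(abs(P[...,0]-.55)<.3)&(abs(P[...,1]+.04)<.3)
    care=near&(P[...,2]<.03)
    # toaster shadow: exclude pixels not strongly brown
    z=np.load(f'pics/{t}.npz');D.append((m,care,z['K'],z['T']))
def proj(X,K,T):
    c=(X-T[:3,3])@T[:3,:3]
    return np.stack([K[0,0]*c[:,0]/-c[:,2]+K[0,2],K[1,1]*-c[:,1]/-c[:,2]+K[1,2]],-1)
def mask(p,K,T):
    x,y,a=p;R=np.array([[np.cos(a),-np.sin(a)],[np.sin(a),np.cos(a)]])
    c=np.array([[sx*.132,sy*.197] for sx in(-1,1) for sy in(-1,1)])@R.T+[x,y]
    X=np.vstack([np.c_[c,0*c[:,0]],np.c_[c,0*c[:,0]+.024]])
    h=cv2.convexHull(proj(X,K,T).astype(np.float32))
    im=np.zeros((1600,2560),np.uint8);cv2.fillPoly(im,[np.round((h+.5)*4).astype(np.int32)],255)
    return cv2.resize(im,(640,400),interpolation=cv2.INTER_AREA)/255.
def cost(p,ds=D): return sum((abs(mask(p,K,T)-m)*c).sum() for m,c,K,T in ds)
if __name__=='__main__':
  for nm,ds in(('both',D),('scene',D[:1]),('top',D[1:])):
    r=minimize(cost,[.55,-.037,.597],args=(ds,),method='Nelder-Mead',options=dict(initial_simplex=[[.55,-.037,.597],[.56,-.037,.597],[.55,-.027,.597],[.55,-.037,.56]],xatol=1e-4))
    print(nm,r.x.round(4),r.fun)
E
python3 tray.py
```

```text
both [ 0.5444 -0.0409  0.5993] 2490.050980392157
scene [ 0.5423 -0.0386  0.6001] 1385.38431372549
top [ 0.5458 -0.0415  0.5997] 1072.4705882352941
```

```bash
python3 - <<'E'
from tray import *
p=np.array([.5444,-.0405,.5995]);c,s=np.cos(p[2]),np.sin(p[2]);R=np.array([[c,-s],[s,c]])
O=dict(crock=(.5255,.0825,.045),spice=(.599,-.011,.023),tin=(.653,-.105,.038),tall=(.558,-.171,.033))
for n,(x,y,r) in O.items():print(n,(R.T@(np.array([x,y])-p[:2])).round(3))
im=cv2.imread('pics/scene0.png');_,_,K,T=D[0]
cor=np.array([[a*.132,b*.197] for a,b in((1,1),(1,-1),(-1,-1),(-1,1))])@R.T+p[:2]
cv2.polylines(im,[np.round(proj(np.c_[cor,np.full(4,.024)],K,T)).astype(np.int32)],True,(0,255,0),1)
for n,(x,y,r) in O.items():
  th=np.linspace(0,6.28,40);cv2.polylines(im,[np.round(proj(np.c_[x+r*np.cos(th),y+r*np.sin(th),0*th+.008],K,T)).astype(np.int32)],True,(255,0,255),1)
cv2.imwrite('pics/ov.png',cv2.resize(im[160:270,260:430],None,fx=4.5,fy=4.5))
# free grid clearance
for gx in np.arange(-.09,.091,.015):
    row=[]
    for gy in np.arange(-.155,.156,.0155):
        w=R@[gx,gy]+p[:2]
        row.append('%4d'%(1000*min(np.hypot(w[0]-x,w[1]-y)-r for x,y,r in O.values())))
    print('%6.3f'%gx,' '.join(row))
E
```

```text
crock [0.054 0.112]
spice [ 0.062 -0.006]
tin [ 0.053 -0.115]
tall [-0.062 -0.115]
-0.090   15    3   -4   -4    2   13   27   41   55   70   85  100  115  113  107  102  100   98   99  101  105
-0.075    8   -5  -17  -18   -7    6   21   37   52   67   83   98  107   99   93   88   85   83   84   86   90
-0.060    6   -8  -24  -25  -10    4   20   35   51   66   82   97   94   86   79   73   70   68   69   72   76
-0.045   10   -3  -13  -14   -4    8   23   38   53   68   83   85   82   73   65   59   55   53   54   57   62
-0.030   18    7    0    0    6   16   29   43   57   69   68   71   71   61   52   45   40   38   39   43   49
-0.015   28   20   15   14   19   27   38   50   57   54   53   56   61   50   40   32   26   23   24   29   36
 0.000   28   20   16   15   19   26   36   48   43   39   39   42   49   39   28   19   12    8   10   15   23
 0.015   17    7    1    0    5   15   26   38   29   24   24   28   36   31   18    7   -1   -6   -4    2   12
 0.030    8   -3  -12  -13   -6    5   19   28   17    9    9   15   26   24   10   -2  -14  -20  -18   -8    3
 0.045    3  -11  -25  -27  -14    0   15   20    6   -3   -5    4   18   21    5   -9  -23  -35  -30  -16   -1
 0.060    3  -12  -26  -28  -15    0   14   17    1  -13  -16    0   14   21    5   -9  -24  -37  -31  -17   -1
 0.075    7   -4  -14  -15   -7    4   18   19    4   -6   -8    2   16   24    9   -4  -16  -23  -20  -10    2
 0.090   16    6    0    0    4   14   26   26   14    6    6   12   23   30   16    5   -4   -8   -6    0   11
```

View pics/ov.png

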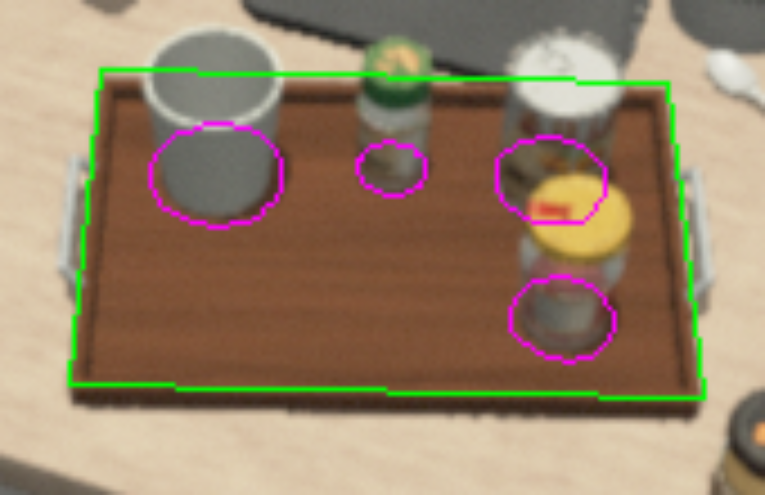

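```bash
cat >> h.py <<'E'
from scipy.spatial.transform import Rotation as Ro
def goto(*targets):
    """print tool-frame shifts (cm) & turn to each target (x,y,z,yaw) in sequence (turn listed after shift)"""
    s=manip.state();p=np.array(s['ee_pos']);R=Ro.from_euler('xyz',s['tool_rot'])
    print('t',round(s['time'],2),'p',p.round(4),'rpy',np.round(s['tool_rot'],3),'F',s['wrist_force'].round(1),'w',round(s['gripper_width'],4),'q',s['joint_pos'].round(2))
    for x,y,z,yaw in targets:
        d=R.inv().apply(np.array([x,y,z])-p)*100
        R2=Ro.from_euler('xyz',[-np.pi/2,0,yaw]);w=(R.inv()*R2).as_rotvec()
        print(' shift cm',d.round(2),'turn',w.round(3));p=np.array([x,y,z]);R=R2
E
python3 - <<'E'
from h import *
for t in('scene0','top0'):
    P,_=cloud(t);Q=P.reshape(-1,3);Q=Q[np.isfinite(Q).all(1)]
    m=(Q[:,2]>.1)&(Q[:,2]<.3)&(Q[:,0]>.42)&(Q[:,1]>.14)&(Q[:,1]<.5)&(Q[:,2]>.14);q=Q[m];print('kettle',q.min(0).round(3),q.max(0).round(3),np.median(q,0).round(3))
    m=(Q[:,2]>.14)&(Q[:,2]<.21)&(Q[:,0]>.5)&(Q[:,1]>-.25)&(Q[:,1]<.14);q=Q[m];print('toaster',q.min(0).round(3),q.max(0).round(3))
goto((.263,.622,.30,1.171),(.263,.622,.30,.6),(.46,.3,.30,.6),(.52,0,.30,.6),(.5,-.341,.30,.6))
E
```

```text
kettle [0.42 0.14 0.14] [0.899 0.5   0.3  ] [0.823 0.319 0.215]
toaster [ 0.656 -0.25   0.14 ] [1.009 0.14  0.21 ]
kettle [0.423 0.14  0.14 ] [0.897 0.5   0.3  ] [0.815 0.327 0.217]
toaster [ 0.654 -0.25   0.14 ] [1.002 0.14  0.21 ]
t 0.15 p [0.2626 0.6214 0.2219] rpy [-1.571e+00  1.000e-03  1.171e+00] F [-0.3  0.8 -0.1] w 0.0882 q [-1.28  0.48  0.02  1.56 -0.01  1.11 -0.08]
 shift cm [ 0.06 -7.81 -0.02] turn [ 0.     0.    -0.001]
 shift cm [0. 0. 0.] turn [ 0.     0.571 -0.   ]
 shift cm [ -1.92  -0.   -37.7 ] turn [0. 0. 0.]
 shift cm [-11.99  -0.   -28.15] turn [0. 0. 0.]
 shift cm [-20.9   -0.   -27.01] turn [0. 0. 0.]
```

```bash
python3 -m inch '[[0,0,-4,0,0,0.114,0],[0,0,-4,0,0,0.114,0],[0,0,0,0,0,0.114,0],[0,0,0,0,0,0.114,0],[0,0,0,0,0,0.115,0]]'; python3 - <<'E'
from h import *
P,_=cloud('scene0');print('kettle px',P[[95,140,150],[258,245,262]].round(3))
goto((.46,.3,.30,.6),(.52,0,.30,.6),(.5,-.341,.30,.6))
E
```

```text
time: 0.57
ee_pos: [0.2628, 0.622, 0.3034]
tool_rot: [-1.57, -0.001, 0.594]
wrist_force: [-0.5, 0.5, 0.1]
gripper_width: 0.0877
kettle px [[0.621 0.335 0.223]
 [0.572 0.37  0.057]
 [0.594 0.32  0.023]]
t 0.57 p [0.2628 0.622  0.3034] rpy [-1.57e+00 -1.00e-03  5.94e-01] F [-0.5  0.5  0.1] w 0.0877 q [-1.36  0.42  0.15  1.46 -0.06  1.26 -0.62]
 shift cm [ -1.69   0.31 -37.72] turn [-0.001 -0.006  0.001]
 shift cm [-11.99  -0.   -28.15] turn [0. 0. 0.]
 shift cm [-20.9   -0.   -27.01] turn [0. 0. 0.]
```

```bash
python3 -m inch '[[0,-0.17,0,-3.77,0,0,0],[0,-0.17,0,-3.77,0,0,0],[0,-0.17,0,-3.77,0,0,0],[0,-0.17,0,-3.77,0,0,0],[0,-0.17,0,-3.77,0,0,0]]'; python3 -m inch '[[0,-0.17,0,-3.77,0,0,0],[0,-0.17,0,-3.77,0,0,0],[0,-0.17,0,-3.77,0,0,0],[0,-0.17,0,-3.77,0,0,0],[0,-0.17,0,-3.77,0,0,0]]';python3 - <<'E'
from h import *
goto((.52,0,.30,.6),(.5,-.341,.25,.6))
E
```

```text
time: 0.98
ee_pos: [0.3627, 0.4596, 0.3024]
tool_rot: [-1.571, 0.0, 0.6]
wrist_force: [1.2, -0.2, -0.5]
gripper_width: 0.0877
time: 1.4
ee_pos: [0.462, 0.2992, 0.3026]
tool_rot: [-1.571, 0.0, 0.6]
wrist_force: [0.8, -0.0, 0.5]
gripper_width: 0.0877
t 1.4 p [0.462  0.2992 0.3026] rpy [-1.571  0.     0.6  ] F [ 0.8 -0.   0.5] w 0.0877 q [-0.94  0.2   0.3   1.77 -0.06  1.18 -0.02]
 shift cm [-12.11   0.25 -27.97] turn [-0.  0. -0.]
 shift cm [-20.9    5.   -27.01] turn [0. 0. 0.]
```

```bash
python3 -m inch '[[0,-1.51,0,-3.5,0,0,0],[0,-1.51,0,-3.5,0,0,0],[0,-1.51,0,-3.5,0,0,0],[0,-1.51,0,-3.5,0,0,0],[0,-1.51,0,-3.5,0,0,0]]'; python3 -m inch '[[0,-1.51,0,-3.5,0,0,0],[0,-1.51,0,-3.5,0,0,0],[0,-1.51,0,-3.5,0,0,0],[0,-2.4,0,-3,0,0,0],[0,-2.4,0,-3,0,0,0]]'; python3 -m inch '[[0,-2.4,0,-3,0,0,0],[0,-2.4,0,-3,0,0,0],[0,-2.4,0,-3,0,0,0],[0,-2.4,0,-3,0,0,0],[0,-2.4,0,-3,0,0,0]]';python3 - <<'E'
from h import *
goto((.5,-.341,.25,.6))
snap('top','top1');snap('scene','scene1')
E
```

```text
time: 1.82
ee_pos: [0.4979, 0.112, 0.3026]
tool_rot: [-1.571, 0.0, 0.6]
wrist_force: [0.3, 0.3, -0.4]
gripper_width: 0.0877
time: 2.23
ee_pos: [0.514, -0.0767, 0.3025]
tool_rot: [-1.571, 0.0, 0.6]
wrist_force: [0.1, -0.4, 0.1]
gripper_width: 0.0882
time: 2.65
ee_pos: [0.4993, -0.2681, 0.3026]
tool_rot: [-1.571, -0.0, 0.6]
wrist_force: [1.0, 0.2, -0.6]
gripper_width: 0.088
t 2.65 p [ 0.4993 -0.2681  0.3026] rpy [-1.571 -0.     0.6  ] F [ 1.   0.2 -0.6] w 0.088 q [-0.17  0.26  0.68  1.75 -0.18  1.19  1.16]
 shift cm [-4.06  5.26 -6.06] turn [-0.  0.  0.]
```

View pics/top1.png

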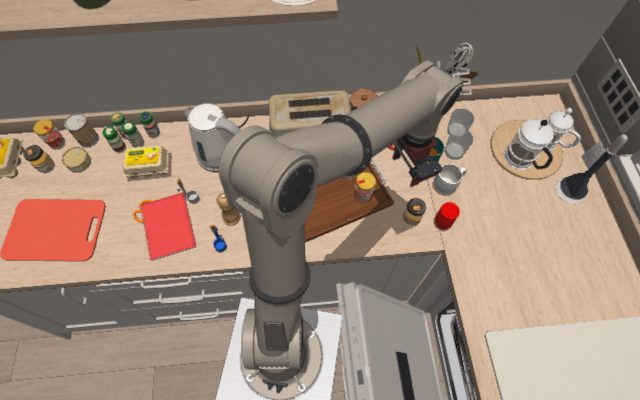

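```bash
python3 -m inch '[[0,-2.03,0.5,-3.03,0,0,0],[0,-2.03,0.5,-3.03,0,0,0],[0,0,3,0,0,0,0],[0,0,2,0,0,0,0],[0,0,0,0,0,0,0]]'; python3 - <<'E'
from h import *
goto((.5005,-.3415,.061,.6))
for t in('scene1','top1'):
    P,rgb=cloud(t);Q=P.reshape(-1,3);Q=Q[np.isfinite(Q).all(1)]
    q=Q[(np.hypot(Q[:,0]-.45,Q[:,1]-.41)<.06)&(Q[:,2]>.012)&(Q[:,2]<.14)]
    for a,b in((.025,.04),(.045,.06),(.06,.085),(.09,.13)):
        s=q[(q[:,2]>a)&(q[:,2]<b)]
        if len(s):print(t,'dip',a,b,len(s),s.mean(0).round(4),s.min(0).round(3),s.max(0).round(3))
r,d,p=snap('wrist','w1')
E
```

```text
time: 3.17
ee_pos: [0.4986, -0.3375, 0.2383]
tool_rot: [-1.564, 0.004, 0.6]
wrist_force: [-0.2, 1.3, -0.1]
gripper_width: 0.0879
t 3.17 p [ 0.4986 -0.3375  0.2383] rpy [-1.564  0.004  0.6  ] F [-0.2  1.3 -0.1] w 0.0879 q [-0.01  0.4   0.67  1.75 -0.28  1.1   1.35]
 shift cm [-0.   17.73 -0.56] turn [-0.007 -0.    -0.004]
scene1 dip 0.025 0.04 3 [0.4616 0.3867 0.0295] [0.456 0.382 0.026] [0.467 0.392 0.033]
top1 dip 0.025 0.04 52 [0.4501 0.4042 0.0312] [0.43  0.383 0.025] [0.469 0.426 0.04 ]
top1 dip 0.045 0.06 8 [0.45   0.4258 0.0542] [0.445 0.421 0.048] [0.457 0.438 0.06 ]
top1 dip 0.06 0.085 24 [0.4474 0.4314 0.0743] [0.443 0.421 0.063] [0.454 0.443 0.082]
top1 dip 0.09 0.13 32 [0.4482 0.4222 0.1122] [0.44 0.42 0.09] [0.457 0.427 0.129]
```

View pics/w1.png

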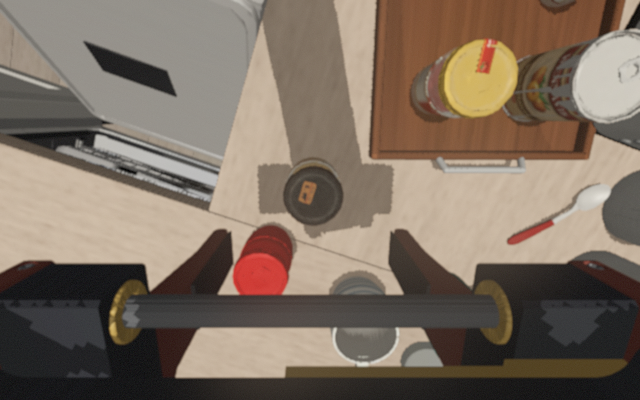

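```bash
python3 -m inch '[[0,0,4,0,0,0,0],[0,0,3,0,0,0,0],[0,0,0,0,0,0,0],[0,0,0,0,0,0,0],[0,0,0,0,0,0,0]]'; python3 - <<'E'
from h import *
P,_=cloud('w1');q=P[150:240,270:355].reshape(-1,3);q=q[np.isfinite(q).all(1)];q=q[(q[:,2]>.085)&(q[:,2]<.115)]
print(len(q),q.mean(0).round(4),((q.min(0)+q.max(0))/2).round(4),np.ptp(q,0).round(3),np.percentile(q[:,2],[50,90]))
goto((.5005,-.3415,.061,.6))
E
```

```text
time: 3.63
ee_pos: [0.5019, -0.3399, 0.1751]
tool_rot: [-1.573, -0.001, 0.601]
wrist_force: [0.1, -0.3, -0.5]
gripper_width: 0.0881
2824 [ 0.503  -0.3406  0.0997] [ 0.5033 -0.3418  0.096 ] [0.06  0.06  0.014] [0.09995435 0.10108655]
t 3.63 p [ 0.5019 -0.3399  0.1751] rpy [-1.573e+00 -1.000e-03  6.010e-01] F [ 0.1 -0.3 -0.5] w 0.0881 q [ 0.02  0.47  0.64  1.81 -0.33  0.97  1.4 ]
 shift cm [-0.22 11.41 -0.02] turn [0.003 0.001 0.001]
```

```bash
python3 -m inch '[[0,-0.1,3.5,-0.1,0,0,0],[0,0,3.5,0,0,0,0],[0,0,3,0,0,0,0],[0,0,1.4,0,0,0,0],[0,0,0,0,0,0,0]]'; python3 -m inch '[[1,0,0,0,0,0,0],[1,0,0,0,0,0,0],[1,0,0,0,0,0,0],[1,0,0,0,0,0,0],[1,0,0,0,0,0,0]]'
```

```text
time: 4.05
ee_pos: [0.5001, -0.3401, 0.0577]
tool_rot: [-1.569, 0.001, 0.601]
wrist_force: [-0.4, 0.3, -0.2]
gripper_width: 0.088
time: 4.47
ee_pos: [0.5017, -0.341, 0.0601]
tool_rot: [-1.573, -0.002, 0.6]
wrist_force: [0.9, 0.4, 5.2]
gripper_width: 0.0603
```

```bash
python3 -m inch '[[1,0,0,0,0,0,0],[1,0,-1,0,0,0,0],[1,0,-2,0,0,0,0],[1,0,-3,0,0,0,0],[1,0,-3,0,0,0,0]]'; python3 -m inch '[[1,0,-3,0,0,0,0],[1,0,-3,0,0,0,0],[1,0,0,0,0,0,0],[1,0,0,0,0,0,0],[1,0,0,0,0,0,0]]';python3 - <<'E'
from h import *
goto((.5087,-.077,.21,.6),(.5087,-.077,.0705,.6))
r,d,p=snap('scene','s2')
E
```

```text
time: 4.88
ee_pos: [0.4989, -0.3402, 0.1491]
tool_rot: [-1.568, 0.002, 0.599]
wrist_force: [1.5, 0.2, -2.3]
gripper_width: 0.0602
time: 5.3
ee_pos: [0.4995, -0.34, 0.2077]
tool_rot: [-1.569, 0.001, 0.6]
wrist_force: [-0.5, 0.6, -3.3]
gripper_width: 0.0603
t 5.3 p [ 0.4995 -0.34    0.2077] rpy [-1.569e+00  1.000e-03  6.000e-01] F [-0.5  0.6 -3.3] w 0.0603 q [ 0.    0.44  0.66  1.78 -0.31  1.03  1.38]
 shift cm [15.61 -0.19 21.19] turn [-0.002  0.    -0.001]
 shift cm [-0.   13.95 -0.  ] turn [0. 0. 0.]
```

View pics/s2.png

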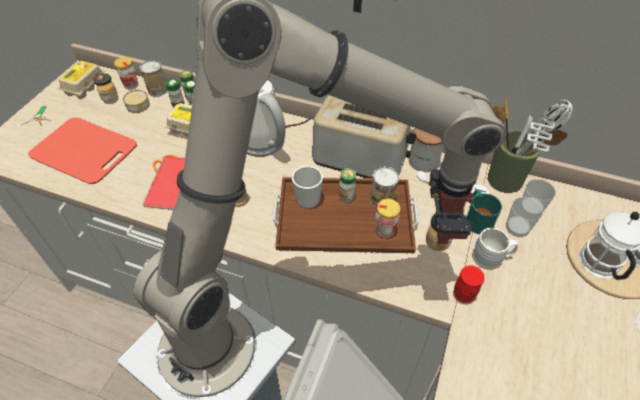

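```bash
python3 -m inch '[[1,1.3,0,1.8,0,0,0],[1,1.95,0,2.65,0,0,0],[1,1.95,0,2.65,0,0,0],[1,1.95,0,2.65,0,0,0],[1,1.95,0,2.65,0,0,0]]'; python3 -m inch '[[1,1.95,0,2.65,0,0,0],[1,1.95,0,2.65,0,0,0],[1,1.5,0,2,0,0,0],[1,1.1,0,1.5,0,0,0],[1,0,0,0,0,0,0]]';python3 -m inch '[[1,0,0,0,0,0,0],[1,0,2,0,0,0,0],[1,0,2,0,0,0,0],[1,0,0,0,0,0,0],[1,0,0,0,0,0,0]]';python3 - <<'E'
from h import *
goto((.5087,-.077,.0695,.6))
r,d,p=snap('wrist','w3')
E
```

```text
time: 5.77
ee_pos: [0.504, -0.1853, 0.2069]
tool_rot: [-1.569, 0.003, 0.6]
wrist_force: [0.1, -0.1, -2.5]
gripper_width: 0.0601
time: 6.18
ee_pos: [0.5085, -0.0726, 0.2068]
tool_rot: [-1.567, 0.002, 0.607]
wrist_force: [0.3, 0.1, -3.0]
gripper_width: 0.0603
time: 6.6
ee_pos: [0.508, -0.0791, 0.1676]
tool_rot: [-1.57, 0.004, 0.598]
wrist_force: [-0.0, -0.6, -2.3]
gripper_width: 0.0603
t 6.6 p [ 0.508  -0.0791  0.1676] rpy [-1.57   0.004  0.598] F [-0.  -0.6 -2.3] w 0.0603 q [-0.47  0.32  0.61  2.02 -0.23  0.87  0.87]
 shift cm [0.22 9.81 0.13] turn [-0.001 -0.002 -0.004]
```

View pics/w3.png

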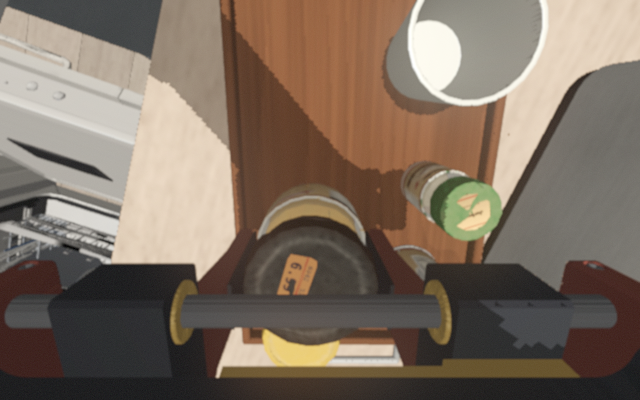

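```bash
python3 -m inch '[[1,0.1,3,0.1,0,0,0],[1,0,3,0,0,0,0],[1,0,2,0,0,0,0],[1,0,1,0,0,0,0],[1,0,0.3,0,0,0,0]]'; python3 -m inch '[[1,0,0,0,0,0,0],[1,0,0,0,0,0,0],[1,0,0,0,0,0,0],[1,0,0,0,0,0,0],[1,0,0,0,0,0,0]]';python3 - <<'E'
from h import *
goto((.5087,-.077,.0695,.6))
E
```

```text
time: 7.07
ee_pos: [0.5093, -0.0768, 0.075]
tool_rot: [-1.57, 0.001, 0.599]
wrist_force: [0.0, -0.1, -2.7]
gripper_width: 0.06
time: 7.48
ee_pos: [0.5103, -0.0763, 0.0765]
tool_rot: [-1.571, -0.001, 0.6]
wrist_force: [0.3, -0.2, -3.1]
gripper_width: 0.0602
t 7.48 p [ 0.5103 -0.0763  0.0765] rpy [-1.571e+00 -1.000e-03  6.000e-01] F [ 0.3 -0.2 -3.1] w 0.0602 q [-0.39  0.46  0.52  2.08 -0.36  0.68  0.97]
 shift cm [-0.17  0.7   0.03] turn [0.001 0.    0.001]
```

```bash
python3 -m inch '[[1,0,0.3,0,0,0,0],[1,0,0.25,0,0,0,0],[1,0,0,0,0,0,0],[1,0,0,0,0,0,0],[1,0,0,0,0,0,0]]'; python3 -m inch '[[1,0,0.15,0,0,0,0],[1,0,0,0,0,0,0],[1,0,0,0,0,0,0],[1,0,0,0,0,0,0],[1,0,0,0,0,0,0]]'
```

```text
time: 7.9
ee_pos: [0.5096, -0.0763, 0.0701]
tool_rot: [-1.571, 0.0, 0.6]
wrist_force: [-0.3, 0.6, -2.0]
gripper_width: 0.0602
time: 8.32
ee_pos: [0.5096, -0.0763, 0.0687]
tool_rot: [-1.571, -0.0, 0.6]
wrist_force: [0.0, -0.4, -2.4]
gripper_width: 0.0607
```

```bash
python3 -m inch '[[1,0,0.1,0,0,0,0],[1,0,0,0,0,0,0],[1,0,0,0,0,0,0],[1,0,0,0,0,0,0],[1,0,0,0,0,0,0]]'
```

```text
time: 8.73
ee_pos: [0.51, -0.0764, 0.068]
tool_rot: [-1.571, -0.001, 0.6]
wrist_force: [-2.0, 0.6, 6.1]
gripper_width: 0.0605
```

```bash
python3 -m inch '[[0.2,0,0,0,0,0,0],[0,0,0,0,0,0,0],[0,0,0,0,0,0,0],[0,0,0,0,0,0,0],[0,0,0,0,0,0,0]]'; python3 -m inch '[[0,0,-1,0,0,0,0],[0,0,-3,0,0,0,0],[0,0,-4,0,0,0,0],[0,0,-4,0,0,0,0],[0,0,-4,0,0,0,0]]'; python3 -m inch '[[0,0,-4,0,0,0,0],[0,0,-3,0,0,0,0],[0,0,0,0,0,0,0],[0,0,0,0,0,0,0],[0,0,0,0,0,0,0]]';python3 - <<'E'
from h import *
goto((.47,.2,.3,.6),(.40,.254,.3,.6),(.40,.254,.122,.6))
snap('scene','s4');snap('top','t4')
E
```

```text
time: 9.15
ee_pos: [0.5096, -0.0763, 0.0676]
tool_rot: [-1.571, 0.0, 0.6]
wrist_force: [-0.0, -0.5, -0.8]
gripper_width: 0.0875
time: 9.57
ee_pos: [0.509, -0.0768, 0.2299]
tool_rot: [-1.571, 0.001, 0.599]
wrist_force: [0.5, 0.3, 0.5]
gripper_width: 0.0878
time: 9.98
ee_pos: [0.5091, -0.0762, 0.2974]
tool_rot: [-1.57, 0.0, 0.6]
wrist_force: [-0.0, -0.5, -0.4]
gripper_width: 0.0878
t 9.98 p [ 0.5091 -0.0762  0.2974] rpy [-1.57  0.    0.6 ] F [-0.  -0.5 -0.4] w 0.0878 q [-0.56  0.15  0.67  1.87 -0.1   1.15  0.75]
 shift cm [12.37 -0.25 25.01] turn [-0.001  0.    -0.   ]
 shift cm [-2.73  0.    8.41] turn [0. 0. 0.]
 shift cm [-0.  17.8 -0. ] turn [0. 0. 0.]
```

View pics/s4.png

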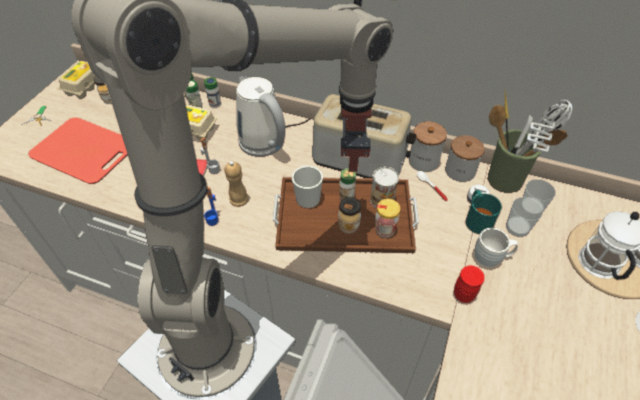

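```bash
python3 -m inch '[[0,1.24,0,2.5,0,0,0],[0,1.55,0,3.13,0,0,0],[0,1.55,0,3.13,0,0,0],[0,1.55,0,3.13,0,0,0],[0,1.55,0,3.13,0,0,0]]'; python3 -m inch '[[0,1.55,0,3.13,0,0,0],[0,1.55,0,3.13,0,0,0],[0,1.55,0,3.13,0,0,0],[0,0,0,2.9,0,0,0],[0,-1.3,0,2.8,0,0,0]]'; python3 -m inch '[[0,-1.3,0,2.8,0,0,0],[0,0,0,0,0,0,0],[0,0,0,0,0,0,0],[0,0,0,0,0,0,0],[0,0,0,0,0,0,0]]';python3 - <<'E'
from h import *
goto((.40,.2535,.3,.6),(.40,.2535,.122,.6))
snap('wrist','w5')
E
```

```text
time: 10.5
ee_pos: [0.485, 0.0908, 0.2964]
tool_rot: [-1.57, 0.003, 0.599]
wrist_force: [0.4, 0.0, 0.2]
gripper_width: 0.0879
time: 10.92
ee_pos: [0.4282, 0.2356, 0.296]
tool_rot: [-1.572, 0.002, 0.602]
wrist_force: [-0.6, 1.4, 0.7]
gripper_width: 0.0877
time: 11.33
ee_pos: [0.4029, 0.2478, 0.2971]
tool_rot: [-1.571, 0.001, 0.598]
wrist_force: [0.4, -0.7, -0.2]
gripper_width: 0.0878
t 11.33 p [0.4029 0.2478 0.2971] rpy [-1.571e+00  1.000e-03  5.980e-01] F [ 0.4 -0.7 -0.2] w 0.0878 q [-1.04  0.06  0.38  1.94 -0.02  1.14 -0.06]
 shift cm [ 0.08 -0.29  0.63] turn [ 0.001 -0.002 -0.001]
 shift cm [-0.  17.8 -0. ] turn [0. 0. 0.]
```

View pics/w5.png

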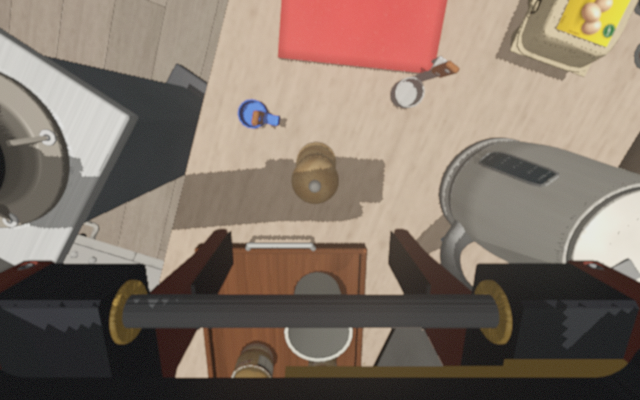

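```bash
python3 - <<'E'
from h import *
P,_=cloud('w5');v,u=np.mgrid[0:400,0:640]
m=(P[...,2]>.1)&(u>430)&(v<290)&(v>130)&(P[...,2]<.3)
q=P[m];d=np.hypot(q[:,0]-.4,q[:,1]-.2535);i=d.argmin();print(q[i],d[i])
q=P[130:210,285:345].reshape(-1,3);q=q[np.isfinite(q).all(1)];q=q[(q[:,2]>.125)]
print(len(q),((q.min(0)+q.max(0))/2).round(4),np.ptp(q,0).round(3),q[q[:,2]>.163].mean(0))
# dipper
q=P[55:115,385:465].reshape(-1,3);q=q[np.isfinite(q).all(1)]
for a,b in((.025,.04),(.045,.06),(.06,.085),(.09,.13)):
        s=q[(q[:,2]>a)&(q[:,2]<b)]
        if len(s):print('dip',a,b,len(s),s.mean(0).round(4),s.min(0).round(3),s.max(0).round(3))
E
python3 -m inch '[[0,0.08,3,0.6,0,0,0],[0,0,4,0,0,0,0],[0,0,0,0,0,0,0],[0,0,0,0,0,0,0],[0,0,0,0,0,0,0]]'; python3 - <<'E'
from h import *
goto((.40,.2535,.122,.6))
E
```

```text
[0.59874279 0.25104551 0.11981202] 0.19875794290331103
1760 [0.4034 0.2546 0.1507] [0.049 0.049 0.04 ] [0.4024406  0.25493164 0.16828708]
dip 0.025 0.04 269 [0.4524 0.4047 0.0317] [0.434 0.384 0.025] [0.471 0.425 0.04 ]
dip 0.045 0.06 46 [0.4503 0.4254 0.0538] [0.446 0.421 0.046] [0.458 0.441 0.06 ]
dip 0.06 0.085 161 [0.4501 0.43   0.0742] [0.446 0.421 0.06 ] [0.458 0.442 0.084]
dip 0.09 0.13 310 [0.4508 0.4214 0.1154] [0.444 0.419 0.09 ] [0.46  0.427 0.13 ]
time: 11.8
ee_pos: [0.4005, 0.2541, 0.229]
tool_rot: [-1.571, -0.001, 0.598]
wrist_force: [-0.2, 0.1, -0.2]
gripper_width: 0.088
t 11.8 p [0.4005 0.2541 0.229 ] rpy [-1.571e+00 -1.000e-03  5.980e-01] F [-0.2  0.1 -0.2] w 0.088 q [-1.04  0.13  0.38  2.03 -0.06  0.98 -0.03]
 shift cm [-0.09 10.7  -0.02] turn [ 0.    -0.002  0.001]
```

```bash
python3 -m inch '[[0,0.05,3,0,0,0,0],[0,0,3,0,0,0,0],[0,0,2.7,0,0,0,0],[0,0,1.5,0,0,0,0],[0,0,0.5,0,0,0,0]]'; python3 -m inch '[[0,0,0,0,0,0,0],[0,0,0,0,0,0,0],[0.5,0,0,0,0,0,0],[1,0,0,0,0,0,0],[1,0,0,0,0,0,0]]'; python3 -m inch '[[1,0,0,0,0,0,0],[1,0,0,0,0,0,0],[1,0,0,0,0,0,0],[1,0,0,0,0,0,0],[1,0,0,0,0,0,0]]'
```

```text
time: 12.22
ee_pos: [0.4002, 0.2546, 0.1204]
tool_rot: [-1.571, 0.0, 0.6]
wrist_force: [0.2, -1.0, -0.1]
gripper_width: 0.0877
time: 12.63
ee_pos: [0.4004, 0.2551, 0.1217]
tool_rot: [-1.57, -0.002, 0.6]
wrist_force: [-0.3, -0.9, -0.4]
gripper_width: 0.0711
time: 13.05
ee_pos: [0.4001, 0.2547, 0.1208]
tool_rot: [-1.571, -0.001, 0.6]
wrist_force: [0.9, 0.2, 0.5]
gripper_width: 0.0471
```

```bash
python3 -m inch '[[1,0,0,0,0,0,0],[1,0,-1,0,0,0,0],[1,0,-3,0,0,0,0],[1,0,-4,0,0,0,0],[1,0,-4,0,0,0,0]]'; python3 -m inch '[[1,0,-3,0,0,0,0],[1,0,-1,0,0,0,0],[1,0,0,0,0,0,0],[1,0,0,0,0,0,0],[1,0,0,0,0,0,0]]';python3 - <<'E'
from h import *
goto((.4593,.0043,.28,.6),(.4593,.0043,.129,.6))
snap('wrist','w6')
E
```

```text
time: 13.47
ee_pos: [0.3988, 0.2533, 0.2417]
tool_rot: [-1.572, 0.003, 0.599]
wrist_force: [0.6, 0.6, -1.9]
gripper_width: 0.0469
time: 13.88
ee_pos: [0.3987, 0.2537, 0.2787]
tool_rot: [-1.571, 0.004, 0.6]
wrist_force: [-0.7, 0.4, -1.5]
gripper_width: 0.0472
t 13.88 p [0.3987 0.2537 0.2787] rpy [-1.571  0.004  0.6  ] F [-0.7  0.4 -1.5] w 0.0472 q [-1.06  0.08  0.39  1.97 -0.03  1.1  -0.06]
 shift cm [ -9.08  -0.08 -24.01] turn [ 0.001  0.    -0.004]
 shift cm [-0.  15.1 -0. ] turn [0. 0. 0.]
```

View pics/w6.png

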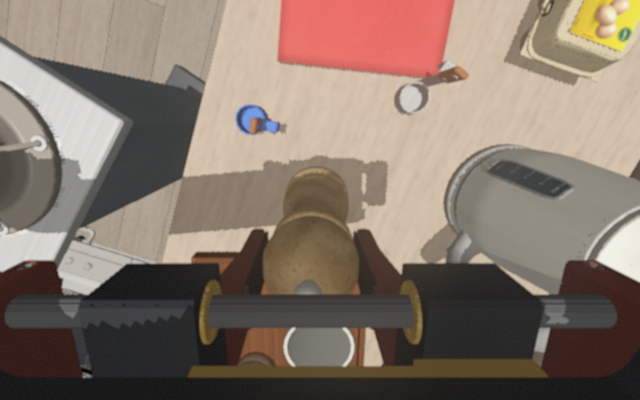

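```bash
python3 -m inch '[[1,-0.8,0,-2,0,0,0],[1,-1.05,0,-2.8,0,0,0],[1,-1.05,0,-2.8,0,0,0],[1,-1.05,0,-2.8,0,0,0],[1,-1.05,0,-2.8,0,0,0]]'; python3 -m inch '[[1,-1.05,0,-2.8,0,0,0],[1,-1.05,0,-2.8,0,0,0],[1,-1,0,-2.7,0,0,0],[1,-0.9,0,-2.5,0,0,0],[1,0,0,0,0,0,0]]';python3 -m inch '[[1,0,2,0,0,0,0],[1,0,3,0,0,0,0],[1,0,2,0,0,0,0],[1,0,0,0,0,0,0],[1,0,0,0,0,0,0]]'; python3 - <<'E'
from h import *
goto((.4593,.0043,.129,.6))
snap('wrist','w7')
E
```

```text
time: 14.35
ee_pos: [0.4323, 0.1156, 0.279]
tool_rot: [-1.571, 0.003, 0.6]
wrist_force: [-0.2, 0.8, -1.7]
gripper_width: 0.0472
time: 14.77
ee_pos: [0.4608, -0.0, 0.2794]
tool_rot: [-1.572, 0.003, 0.593]
wrist_force: [1.2, -0.3, -2.6]
gripper_width: 0.047
time: 15.18
ee_pos: [0.4597, 0.0055, 0.2093]
tool_rot: [-1.57, 0.005, 0.6]
wrist_force: [0.8, -1.0, -0.7]
gripper_width: 0.0469
t 15.18 p [0.4597 0.0055 0.2093] rpy [-1.57   0.005  0.6  ] F [ 0.8 -1.  -0.7] w 0.0469 q [-0.73  0.14  0.65  2.09 -0.11  0.94  0.58]
 shift cm [-0.06  8.03 -0.08] turn [-0.001 -0.    -0.005]
```

View pics/w7.png

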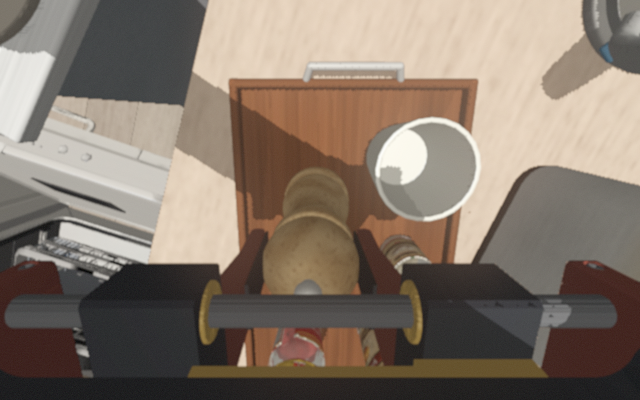

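```bash
python3 -m inch '[[1,0,2.5,0,0,0,0],[1,0,2.5,0,0,0,0],[1,0,1.5,0,0,0,0],[1,0,0.8,0,0,0,0],[1,0,0.2,0,0,0,0]]'; python3 -m inch '[[1,0,0,0,0,0,0],[1,0,0,0,0,0,0],[1,0,0,0,0,0,0],[1,0,0,0,0,0,0],[1,0,0,0,0,0,0]]'; python3 -m inch '[[1,0,0.2,0,0,0,0],[1,0,0,0,0,0,0],[1,0,0,0,0,0,0],[1,0,0,0,0,0,0],[1,0,0,0,0,0,0]]'
```

```text
time: 15.65
ee_pos: [0.4612, 0.0059, 0.1355]
tool_rot: [-1.571, 0.001, 0.6]
wrist_force: [-0.8, 0.7, -0.9]
gripper_width: 0.047
time: 16.07
ee_pos: [0.4615, 0.0058, 0.1363]
tool_rot: [-1.571, -0.001, 0.6]
wrist_force: [-0.4, 0.3, -1.1]
gripper_width: 0.0474
time: 16.48
ee_pos: [0.461, 0.0056, 0.1336]
tool_rot: [-1.571, 0.0, 0.6]
wrist_force: [-0.3, 0.8, -2.0]
gripper_width: 0.0474
```

```bash
python3 -m inch '[[1,0,0.3,0,0,0,0],[1,0,0,0,0,0,0],[1,0,0,0,0,0,0],[1,0,0,0,0,0,0],[1,0,0,0,0,0,0]]'; python3 -m inch '[[1,0,0.12,0,0,0,0],[1,0,0,0,0,0,0],[1,0,0,0,0,0,0],[1,0,0,0,0,0,0],[1,0,0,0,0,0,0]]'
```

```text
time: 16.9
ee_pos: [0.4611, 0.0056, 0.1306]
tool_rot: [-1.571, 0.0, 0.6]
wrist_force: [0.5, -0.2, -1.1]
gripper_width: 0.0472
time: 17.32
ee_pos: [0.4611, 0.0057, 0.1295]
tool_rot: [-1.571, -0.0, 0.6]
wrist_force: [-0.2, 0.2, -1.6]
gripper_width: 0.0474
```

```bash
python3 -m inch '[[1,0,0.1,0,0,0,0],[1,0,0,0,0,0,0],[1,0,0,0,0,0,0],[1,0,0,0,0,0,0],[1,0,0,0,0,0,0]]'
```

```text
time: 17.73
ee_pos: [0.4613, 0.0056, 0.1286]
tool_rot: [-1.571, -0.001, 0.6]
wrist_force: [0.4, -0.2, 3.1]
gripper_width: 0.0468
```

```bash
python3 -m inch '[[0.3,0,0,0,0,0,0],[0.3,0,0,0,0,0,0],[0.3,0,0,0,0,0,0],[0.3,0,0,0,0,0,0],[0.3,0,0,0,0,0,0]]'; python3 -m inch '[[0.2,0,-1,0,0,0,0],[0.2,0,-3,0,0,0,0],[0.2,0,-4,0,0,0,0],[0.2,0,-4,0,0,0,0],[0.2,0,-3,0,0,0,0]]'; python3 -m inch '[[0.3,0,-1.5,0,0,0,0],[0.3,0,0,0,0,0,0],[0.3,0,0,0,0,0,0],[0.3,0,0,0,0,0,0],[0.3,0,0,0,0,0,0]]';python3 - <<'E'
from h import *
goto((.43,.25,.3,1.6),(.45,.422,.3,1.6))
snap('scene','s8')
E
```

```text
time: 18.15
ee_pos: [0.4609, 0.0057, 0.1284]
tool_rot: [-1.571, 0.0, 0.6]
wrist_force: [0.4, -0.9, -0.0]
gripper_width: 0.0616
time: 18.57
ee_pos: [0.4615, 0.0049, 0.282]
tool_rot: [-1.572, -0.002, 0.599]
wrist_force: [0.8, 0.4, -0.7]
gripper_width: 0.0702
time: 18.98
ee_pos: [0.4601, 0.0055, 0.2922]
tool_rot: [-1.57, 0.003, 0.6]
wrist_force: [0.4, 0.1, -0.2]
gripper_width: 0.0613
t 18.98 p [0.4601 0.0055 0.2922] rpy [-1.57   0.003  0.6  ] F [ 0.4  0.1 -0.2] w 0.0613 q [-0.79  0.03  0.67  1.99 -0.02  1.13  0.49]
 shift cm [11.32 -0.8  21.88] turn [-0.002 -1.    -0.002]
 shift cm [17.13 -0.   -2.5 ] turn [0. 0. 0.]
```

View pics/s8.png

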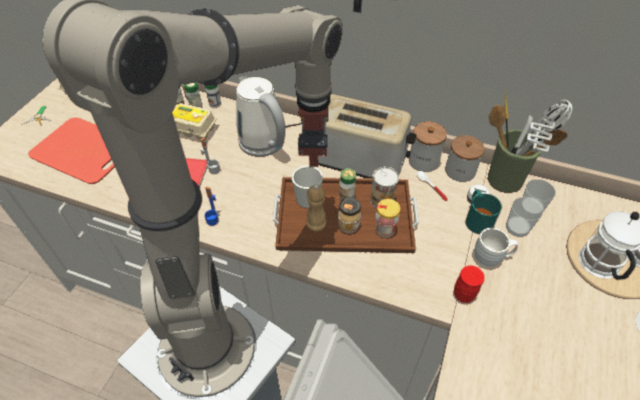

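```bash
python3 -m inch '[[0.3,2.2,0,3.4,0,0,0],[0.3,2.2,0,3.4,0,0,0],[0.3,2.2,0,3.4,0,0,0],[0.3,2.2,0,3.4,0,0,0],[0.3,2.2,0,3.4,0,0,0]]'; python3 -m inch '[[0.3,2.2,0,3.4,0,0,0],[0.3,2.2,0,3.4,0,0,0],[0.3,2.2,0,3.4,0,0,0],[0.3,2.2,0,3.4,0,0,0],[0.3,2.2,0,3.4,0,0,0]]'; python3 -m inch '[[0.3,0,0,0,0,-0.115,0],[0.3,0,0,0,0,-0.115,0],[0.3,0,0,0,0,-0.115,0],[0.3,0,0,0,0,-0.115,0],[0.3,0,0,0,0,-0.115,0]]'; python3 -m inch '[[0.3,0,0,0,0,-0.115,0],[0.3,0,0,0,0,-0.115,0],[0.3,0,0,0,0,-0.115,0],[0.3,0,0,0,0,-0.11,0],[0.3,0,0,0,0,0,0]]';python3 - <<'E'
from h import *
goto((.45,.422,.25,1.62),(.45,.422,.089,1.62))
snap('wrist','w9');snap('scene','s9');snap('top','t9')
E
```

```text
time: 19.45
ee_pos: [0.4551, 0.2095, 0.2924]
tool_rot: [-1.571, 0.002, 0.599]
wrist_force: [1.2, 0.3, 0.5]
gripper_width: 0.0615
time: 19.87
ee_pos: [0.45, 0.412, 0.2919]
tool_rot: [-1.572, 0.002, 0.6]
wrist_force: [0.6, -0.2, 0.3]
gripper_width: 0.0619
time: 20.28
ee_pos: [0.4503, 0.4101, 0.2917]
tool_rot: [-1.57, 0.003, 1.181]
wrist_force: [0.8, -0.3, -0.2]
gripper_width: 0.0615
time: 20.7
ee_pos: [0.4505, 0.4099, 0.2919]
tool_rot: [-1.569, 0.002, 1.633]
wrist_force: [0.4, 0.6, -0.6]
gripper_width: 0.0616
t 20.7 p [0.4505 0.4099 0.2919] rpy [-1.569  0.002  1.633] F [ 0.4  0.6 -0.6] w 0.0616 q [-1.01  0.32  0.22  1.65 -0.07  1.19  0.86]
 shift cm [ 1.22  4.19 -0.04] turn [-0.002  0.013 -0.002]
 shift cm [ 0.  16.1 -0. ] turn [0. 0. 0.]
```

View pics/w9.png

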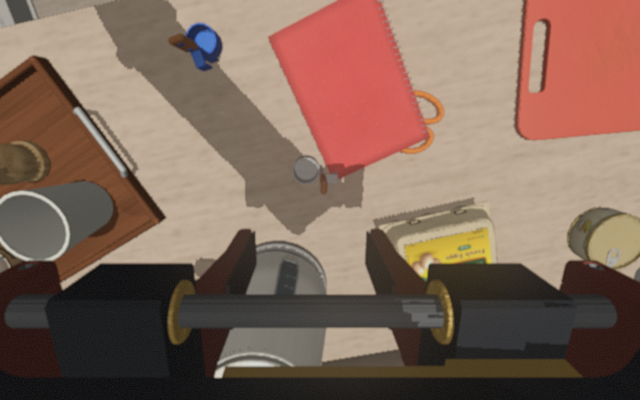

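View pics/s9.png

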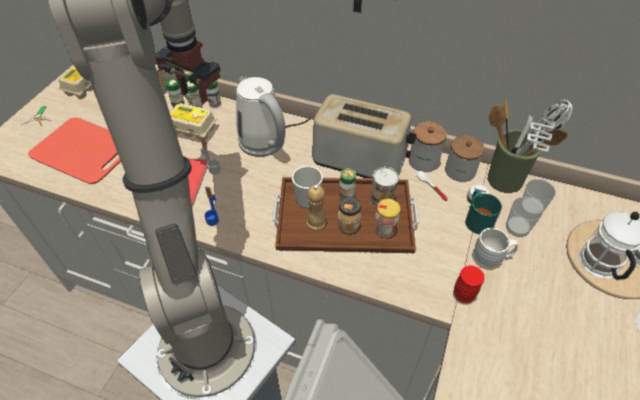

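```bash
python3 - <<'E'
from h import *
P,rgb=cloud('w9')
q=P[145:205,280:360].reshape(-1,3);q=q[np.isfinite(q).all(1)]
for a,b in((.025,.04),(.045,.06),(.065,.072),(.072,.085),(.088,.12),(.12,.135)):
    s=q[(q[:,2]>a)&(q[:,2]<b)]
    if len(s):print('dip',a,b,len(s),s.mean(0).round(4),s.min(0).round(3),s.max(0).round(3))
s=q[(q[:,2]>.12)]
print(cv2.minAreaRect(s[:,:2].astype(np.float32)*1000))
s=q[(q[:,2]>.065)&(q[:,2]<.085)];print(cv2.minAreaRect(s[:,:2].astype(np.float32)*1000))
cv2.imwrite('pics/c9.png',cv2.resize(rgb[130:230,260:380,::-1],None,fx=5,fy=5,interpolation=3))
E
```

```text
dip 0.025 0.04 164 [0.452  0.4034 0.0322] [0.433 0.384 0.025] [0.471 0.424 0.04 ]
dip 0.045 0.06 13 [0.4477 0.4266 0.0522] [0.446 0.421 0.046] [0.452 0.442 0.058]
dip 0.065 0.072 9 [0.4462 0.4344 0.0694] [0.446 0.422 0.066] [0.447 0.442 0.072]
dip 0.072 0.085 111 [0.4514 0.435  0.0783] [0.446 0.422 0.076] [0.458 0.442 0.08 ]
dip 0.088 0.12 39 [0.4466 0.4219 0.1038] [0.444 0.419 0.09 ] [0.456 0.426 0.119]
dip 0.12 0.135 98 [0.4509 0.4232 0.1277] [0.444 0.419 0.12 ] [0.459 0.427 0.131]
((451.4627380371094, 423.30450439453125), (14.918872833251953, 7.673269748687744), 5.988090991973877)
((451.89044189453125, 431.894775390625), (12.092310905456543, 20.18075180053711), 0.9354952573776245)
```

View pics/c9.png

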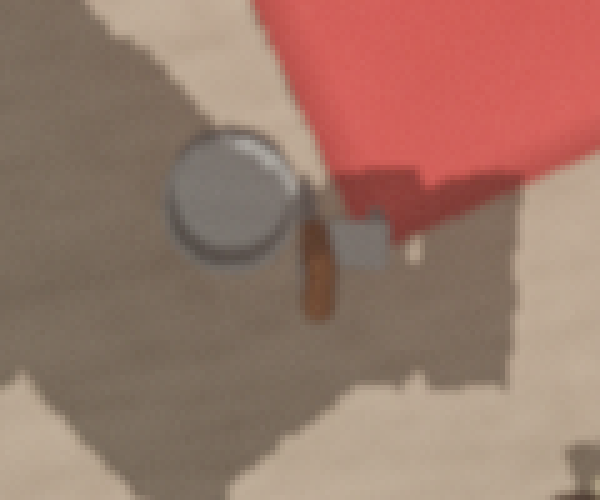

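```bash
python3 -m inch '[[0.5,1.29,3,-0.1,0,0.01,0],[0.5,0,4,0,0,0,0],[0.5,0,3,0,0,0,0],[0.5,0,2,0,0,0,0],[0.5,0,0,0,0,0,0]]';python3 -m inch '[[0.5,0,0,0,0,0,0],[0.5,0,0,0,0,0,0],[0.5,0,0,0,0,0,0],[0.5,0,0,0,0,0,0],[0.5,0,0,0,0,0,0]]'; python3 - <<'E'
from h import *
goto((.4512,.4230,.091,1.61))
E
```

```text
time: 21.27
ee_pos: [0.4484, 0.4212, 0.1684]
tool_rot: [-1.565, 0.007, 1.618]
wrist_force: [-1.3, -0.5, -0.0]
gripper_width: 0.044
time: 21.68
ee_pos: [0.4514, 0.424, 0.1748]
tool_rot: [-1.572, -0.002, 1.62]
wrist_force: [0.5, 0.0, -0.2]
gripper_width: 0.0438
t 21.68 p [0.4514 0.424  0.1748] rpy [-1.572 -0.002  1.62 ] F [ 0.5  0.  -0.2] w 0.0438 q [-1.01  0.44  0.2   1.76 -0.1   0.96  0.86]
 shift cm [-0.11  8.38  0.04] turn [0.001 0.01  0.002]
```

```bash
python3 -m inch '[[0.5,-0.08,2.5,0,0,0.01,0],[0.5,0,2.5,0,0,0,0],[0.5,0,2,0,0,0,0],[0.5,0,1.2,0,0,0,0],[0.5,0,0,0,0,0,0]]';python3 -m inch '[[0.5,0,0,0,0,0,0],[0.5,0,0,0,0,0,0],[0.5,0,0,0,0,0,0],[0.5,0,0,0,0,0,0],[0.5,0,0,0,0,0,0]]'; python3 - <<'E'
from h import *
goto((.4512,.4230,.091,1.61))
snap('wrist','w10')
E
```

```text
time: 22.1
ee_pos: [0.4498, 0.4216, 0.0893]
tool_rot: [-1.568, 0.003, 1.61]
wrist_force: [0.1, 0.4, 0.0]
gripper_width: 0.0439
time: 22.52
ee_pos: [0.4514, 0.423, 0.0924]
tool_rot: [-1.572, -0.001, 1.61]
wrist_force: [-0.1, -0.2, 0.5]
gripper_width: 0.0439
t 22.52 p [0.4514 0.423  0.0924] rpy [-1.572e+00 -1.000e-03  1.610e+00] F [-0.1 -0.2  0.5] w 0.0439 q [-0.99  0.53  0.18  1.81 -0.13  0.8   0.87]
 shift cm [-0.    0.14  0.02] turn [ 0.001 -0.     0.001]
```

View pics/w10.png

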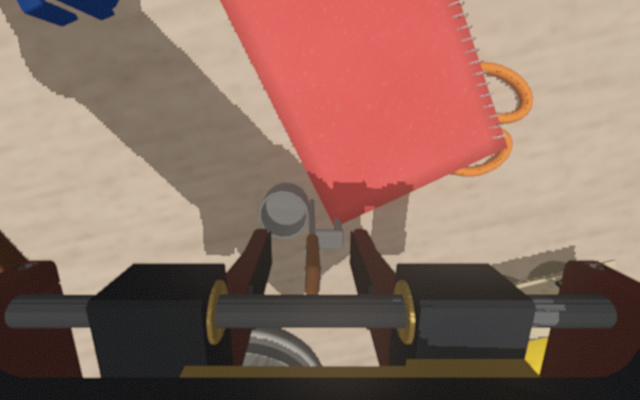

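```bash
python3 -m inch '[[0.7,0,0,0,0,0,0],[0.8,0,0,0,0,0,0],[0.85,0,0,0,0,0,0],[0.9,0,0,0,0,0,0],[1,0,0,0,0,0,0]]';python3 -m inch '[[1,0,0,0,0,0,0],[1,0,0,0,0,0,0],[1,0,0,0,0,0,0],[1,0,0,0,0,0,0],[1,0,0,0,0,0,0]]'; python3 - <<'E'
from h import *
goto((.4512,.4230,.091,1.61))
E
```

```text
time: 22.98
ee_pos: [0.4509, 0.4226, 0.0914]
tool_rot: [-1.571, 0.0, 1.61]
wrist_force: [0.4, -0.6, 0.5]
gripper_width: 0.0145
time: 23.4
ee_pos: [0.4509, 0.4226, 0.0913]
tool_rot: [-1.571, 0.0, 1.61]
wrist_force: [0.0, -0.1, -0.2]
gripper_width: 0.007
t 23.4 p [0.4509 0.4226 0.0913] rpy [-1.571  0.     1.61 ] F [ 0.  -0.1 -0.2] w 0.007 q [-0.99  0.54  0.18  1.82 -0.13  0.8   0.87]
 shift cm [ 0.04  0.03 -0.04] turn [-0. -0. -0.]
```

```bash
python3 -m inch '[[1,0,-0.5,0,0,0,0],[1,0,-1.5,0,0,0,0],[1,0,-3,0,0,0,0],[1,0,-4,0,0,0,0],[1,0,-4,0,0,0,0]]';python3 -m inch '[[1,0,-3,0,0,0,0],[1,0,0,0,0,0,0],[1,0,0,0,0,0,0],[1,0,0,0,0,0,0],[1,0,0,0,0,0,0]]'; python3 - <<'E'
from h import *
for t in('w7','s9','t9','s4','t4'):
    P,_=cloud(t);Q=P.reshape(-1,3);Q=Q[np.isfinite(Q).all(1)]
    r=np.hypot(Q[:,0]-.526,Q[:,1]-.0825)
    q=Q[(r<.055)&(r>.03)&(Q[:,2]>.102)&(Q[:,2]<.116)]
    if len(q)>30:
        c,e=circ(q[:,:2],.043);print(t,len(q),c.round(4),e.round(4),'z',np.median(q[:,2]).round(4),np.percentile(q[:,2],95).round(4))
goto((.526,.09,.27,1.61))
snap('scene','s11');snap('wrist','w11')
E
```

```text
time: 23.82
ee_pos: [0.4504, 0.4219, 0.2225]
tool_rot: [-1.569, 0.002, 1.61]
wrist_force: [0.3, 1.4, -0.2]
gripper_width: 0.007
time: 24.23
ee_pos: [0.4501, 0.4219, 0.2498]
tool_rot: [-1.569, 0.002, 1.61]
wrist_force: [0.5, -0.4, -2.1]
gripper_width: 0.0069
w7 1917 [0.5266 0.0821] 0.0015 z 0.1071 0.1086
s9 143 [0.5256 0.0811] 0.0022 z 0.1055 0.1108
t9 131 [0.5244 0.083 ] 0.002 z 0.1072 0.1121
s4 152 [0.5254 0.0816] 0.0019 z 0.1061 0.1104
t 24.23 p [0.4501 0.4219 0.2498] rpy [-1.569  0.002  1.61 ] F [ 0.5 -0.4 -2.1] w 0.0069 q [-1.02  0.36  0.22  1.68 -0.09  1.11  0.83]
 shift cm [-33.47  -1.96  -6.28] turn [-0.002  0.    -0.002]
```

View pics/w11.png

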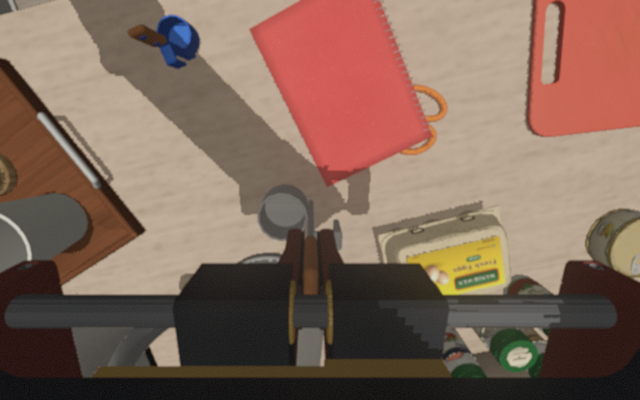

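View pics/s11.png

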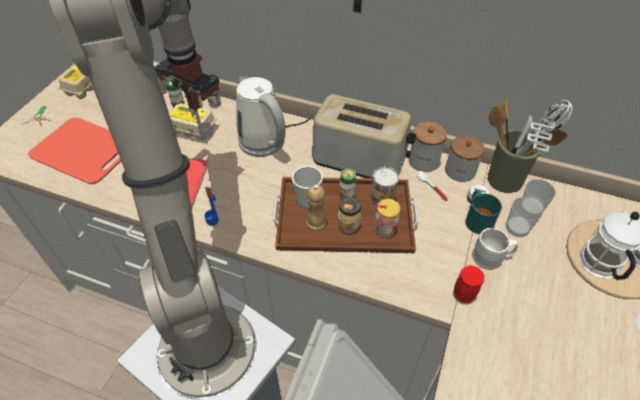

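```bash
python3 -m inch '[[1,-2.5,0,-0.5,0,0,0],[1,-3.4,0,-0.7,0,0,0],[1,-3.4,0,-0.7,0,0,0],[1,-3.4,0,-0.7,0,0,0],[1,-3.4,0,-0.7,0,0,0]]';python3 -m inch '[[1,-3.4,0,-0.7,0,0,0],[1,-3.4,0,-0.7,0,0,0],[1,-3.4,0,-0.7,0,0,0],[1,-2.5,0,-0.6,0,0,0],[1,-1.5,0,-0.3,0,0,0]]';python3 -m inch '[[1,0,0,0,0,0,0],[1,0,0,0,0,0,0],[1,0,0,0,0,0,0],[1,0,0,0,0,0,0],[1,0,0,0,0,0,0]]'; python3 - <<'E'
from h import *
goto((.5246,.118,.24,1.61),(.5246,.118,.1243,1.61))
snap('scene','s12');snap('wrist','w12');snap('top','t12')
E
```

```text
time: 24.75
ee_pos: [0.4899, 0.2612, 0.2504]
tool_rot: [-1.569, 0.001, 1.61]
wrist_force: [0.4, 0.1, 0.1]
gripper_width: 0.0065
time: 25.17
ee_pos: [0.526, 0.1181, 0.2507]
tool_rot: [-1.57, 0.002, 1.606]
wrist_force: [-0.3, 0.9, -1.2]
gripper_width: 0.0068
time: 25.58
ee_pos: [0.5254, 0.1238, 0.2512]
tool_rot: [-1.57, -0.0, 1.612]
wrist_force: [-0.4, 0.0, -1.5]
gripper_width: 0.007
t 25.58 p [0.5254 0.1238 0.2512] rpy [-1.57  -0.     1.612] F [-0.4  0.  -1.5] w 0.007 q [-0.65  0.23  0.36  1.87 -0.09  1.06  1.36]
 shift cm [-0.58  1.12  0.1 ] turn [-0.001  0.002  0.   ]
 shift cm [ 0.   11.57 -0.  ] turn [0. 0. 0.]
```

View pics/w12.png

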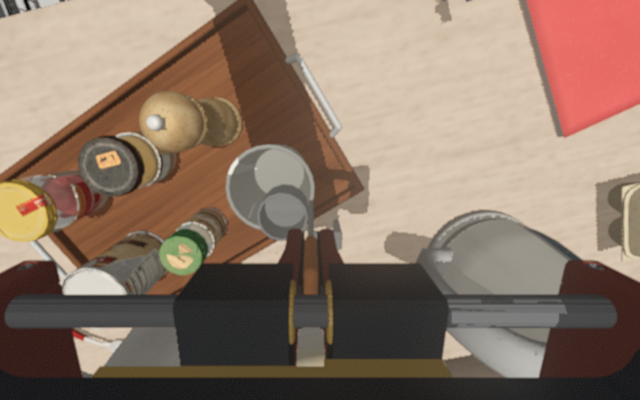

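View pics/s12.png

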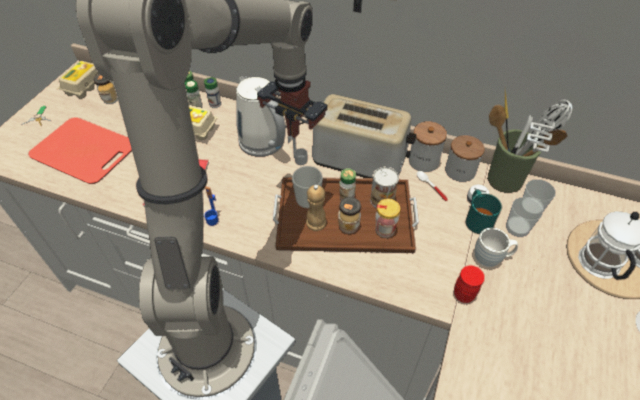

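```bash
python3 - <<'E'
from h import *
P,_=cloud('w12');v,u=np.mgrid[0:400,0:640]
m=(u>215)&(u<325)&(v>135)&(v<245)
q=P[m];q=q[np.isfinite(q).all(1)]
r=np.hypot(q[:,0]-.526,q[:,1]-.082)
s=q[(r<.055)&(r>.03)&(q[:,2]>.102)&(q[:,2]<.116)];c,e=circ(s[:,:2],.043);print('crock',len(s),c.round(4),e.round(4))
s=q[(q[:,2]>.186)&(q[:,2]<.204)];print(len(s),s.min(0).round(4),s.max(0).round(4))
c,e=circ(s[:,:2],.0185);print('cup',c.round(4),e)
w=P[215:250,325:345].reshape(-1,3);w=w[np.isfinite(w).all(1)];w=w[(w[:,2]>.2)];print('tongue',len(w),w.mean(0),w.min(0),w.max(0))
E
```

```text
crock 947 [0.5273 0.0829] 0.0014
625 [0.5085 0.0836 0.1861] [0.5464 0.1249 0.2038]
cup [0.5271 0.103 ] 0.0012556939602199721
tongue 431 [0.51827239 0.1358796  0.25076494] [0.51307518 0.12944687 0.21377553] [0.53150831 0.14216308 0.2800559 ]
```

```bash
python3 -m inch '[[1,-0.58,0,0,0,0,0],[1,0,1.5,0,0,0,0],[1,0,2,0,0,0,0],[1,0,0.5,0,0,0,0],[1,0,0,0,0,0,0]]';python3 -m inch '[[1,0,0,0,0,0,0],[1,0,0,0,0,0,0],[1,0,0,0,0,0,0],[1,0,0,0,0,0,0],[1,0,0,0,0,0,0]]'; python3 - <<'E'
from h import *
goto((.5250,.1182,.1243,1.61))
snap('wrist','w13')
P,rgb=cloud('w13');v,u=np.mgrid[0:400,0:640]
q=P[(u<330)&(v<260)];q=q[np.isfinite(q).all(1)]
r=np.hypot(q[:,0]-.526,q[:,1]-.082)
s=q[(r<.055)&(r>.03)&(q[:,2]>.104)&(q[:,2]<.114)];c,e=circ(s[:,:2],.043);print('crock',len(s),c.round(4),e.round(4))
s=q[(q[:,2]>.148)&(q[:,2]<.162)&(r<.07)];c,e=circ(s[:,:2],.0185);print('cup',len(s),c.round(4),e)
E
```

```text
time: 26.15
ee_pos: [0.5249, 0.1159, 0.2102]
tool_rot: [-1.568, 0.001, 1.61]
wrist_force: [0.4, 0.1, -0.0]
gripper_width: 0.0066
time: 26.57
ee_pos: [0.5263, 0.1166, 0.212]
tool_rot: [-1.572, -0.0, 1.61]
wrist_force: [0.1, -0.2, -1.5]
gripper_width: 0.007
t 26.57 p [0.5263 0.1166 0.212 ] rpy [-1.572 -0.     1.61 ] F [ 0.1 -0.2 -1.5] w 0.007 q [-0.63  0.27  0.35  1.91 -0.11  0.98  1.39]
 shift cm [0.16 8.77 0.13] turn [0.001 0.    0.   ]
crock 1318 [0.5272 0.0827] 0.0014
cup 577 [0.528 0.096] 0.0012311813943383292
```

View pics/w13.png

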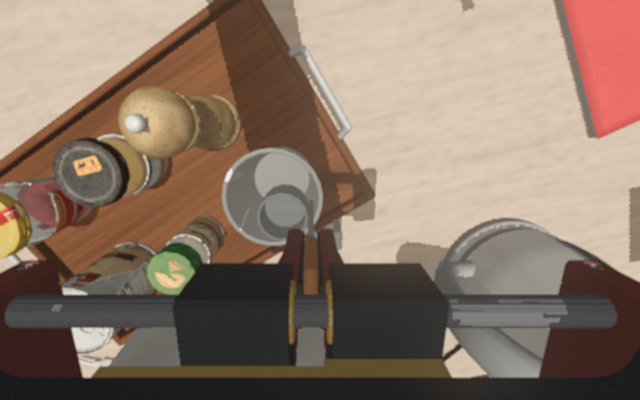

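```bash
python3 -m inch '[[1,0.1,1.5,0.1,0,0,0],[1,0,2,0,0,0,0],[1,0,1.5,0,0,0,0],[1,0,0.5,0,0,0,0],[1,0,0,0,0,0,0]]';python3 -m inch '[[1,0,0,0,0,0,0],[1,0,0,0,0,0,0],[1,0,1,0,0,0,0],[1,0,0.5,0,0,0,0],[1,0,0,0,0,0,0]]'; python3 -m inch '[[1,0,0,0,0,0,0],[1,0,0,0,0,0,0],[1,0,0,0,0,0,0],[1,0,0,0,0,0,0],[1,0,0,0,0,0,0]]'; python3 - <<'E'
from h import *
goto((.5250,.1182,.1243,1.61))
snap('wrist','w14');snap('scene','s14')
P,rgb=cloud('w14');v,u=np.mgrid[0:400,0:640]
q=P[(u<330)&(v<260)];q=q[np.isfinite(q).all(1)]
r=np.hypot(q[:,0]-.526,q[:,1]-.082)
s=q[(r<.055)&(r>.03)&(q[:,2]>.104)&(q[:,2]<.114)];c,e=circ(s[:,:2],.043);print('crock',len(s),c.round(4),e.round(4))
E
```

```text
time: 27.03
ee_pos: [0.5242, 0.1172, 0.1555]
tool_rot: [-1.569, 0.001, 1.61]
wrist_force: [-1.0, -0.4, -0.5]
gripper_width: 0.0069
time: 27.45
ee_pos: [0.5244, 0.1169, 0.1404]
tool_rot: [-1.57, 0.001, 1.61]
wrist_force: [-0.8, -2.0, -2.1]
gripper_width: 0.0066
time: 27.87
ee_pos: [0.5248, 0.1176, 0.1415]
tool_rot: [-1.571, -0.0, 1.61]
wrist_force: [-0.6, -2.7, -2.5]
gripper_width: 0.0071
t 27.87 p [0.5248 0.1176 0.1415] rpy [-1.571 -0.     1.61 ] F [-0.6 -2.7 -2.5] w 0.0071 q [-0.6   0.36  0.33  1.98 -0.16  0.83  1.42]
 shift cm [ 0.06  1.72 -0.02] turn [-0.  0.  0.]
crock 1620 [0.5279 0.0843] 0.0018
```

View pics/w14.png

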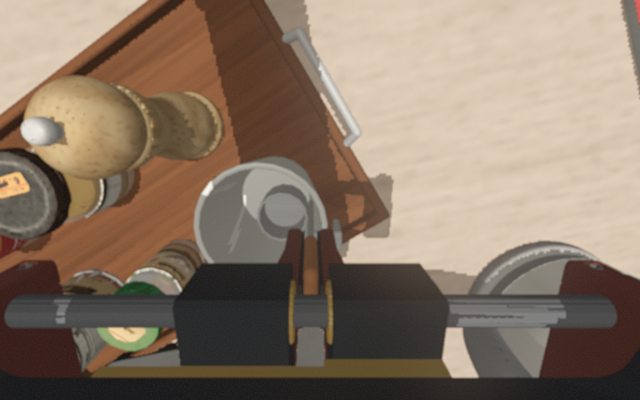

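```bash
python3 -m inch '[[1,-0.3,0,0,0,0,0],[1,0,0,0,0,0,0],[1,0,0,0,0,0,0],[1,0,0,0,0,0,0],[1,0,0,0,0,0,0]]';python3 - <<'E'
from h import *
goto((.5250,.1182,.1243,1.61))
snap('wrist','w15');snap('scene','s15');snap('top','t15')
for t in('w15','s15','t15','s12','t12'):
    P,_=cloud(t);Q=P.reshape(-1,3);Q=Q[np.isfinite(Q).all(1)]
    r=np.hypot(Q[:,0]-.526,Q[:,1]-.0825)
    q=Q[(r<.055)&(r>.03)&(Q[:,2]>.102)&(Q[:,2]<.116)&(Q[:,1]<.095)]
    if len(q)>30:
        c,e=circ(q[:,:2],.043);print(t,len(q),c.round(4),e.round(4))
z=cv2.imread('pics/w15.png');cv2.imwrite('pics/c15.png',cv2.resize(z[140:280,180:380],None,fx=4,fy=4,interpolation=3))
E
```

```text
time: 28.38
ee_pos: [0.5253, 0.1148, 0.1416]
tool_rot: [-1.571, -0.0, 1.61]
wrist_force: [-0.0, 0.1, -1.2]
gripper_width: 0.0071
t 28.38 p [0.5253 0.1148 0.1416] rpy [-1.571 -0.     1.61 ] F [-0.   0.1 -1.2] w 0.0071 q [-0.6   0.36  0.33  1.98 -0.16  0.82  1.43]
 shift cm [0.34 1.73 0.01] turn [0.001 0.    0.   ]
w15 1231 [0.5275 0.085 ] 0.0013
s15 72 [0.5258 0.0834] 0.0021
t15 74 [0.5242 0.0854] 0.0019
s12 69 [0.5256 0.0822] 0.0019
t12 76 [0.5242 0.0841] 0.0016
```

View pics/c15.png

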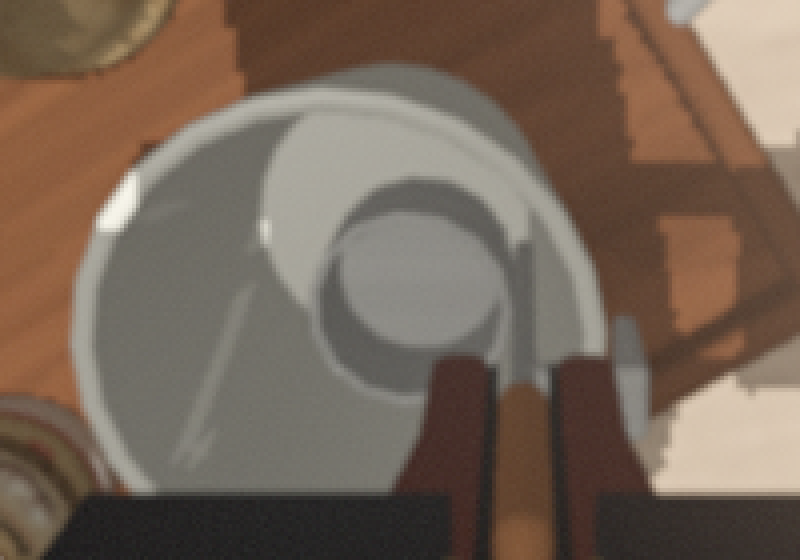

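```bash
python3 -m inch '[[1,0,0.3,0,0,0,0],[1,0,0.3,0,0,0,0],[1,0,0.2,0,0,0,0],[1,0,0,0,0,0,0],[1,0,0,0,0,0,0]]';python3 -m inch '[[1,0,0.2,0,0,0,0],[1,0,0.2,0,0,0,0],[1,0,0,0,0,0,0],[1,0,0,0,0,0,0],[1,0,0,0,0,0,0]]'
```

```text
time: 28.95
ee_pos: [0.5249, 0.1145, 0.1332]
tool_rot: [-1.57, 0.0, 1.61]
wrist_force: [0.2, 0.3, -0.7]
gripper_width: 0.0069
time: 29.37
ee_pos: [0.525, 0.1145, 0.1294]
tool_rot: [-1.571, -0.0, 1.61]
wrist_force: [-0.2, 0.6, -0.1]
gripper_width: 0.0067
```

```bash
python3 -m inch '[[1,0,0.2,0,0,0,0],[1,0,0.1,0,0,0,0],[1,0,0,0,0,0,0],[1,0,0,0,0,0,0],[1,0,0,0,0,0,0]]';python3 -m inch '[[1,0,0.12,0,0,0,0],[1,0,0,0,0,0,0],[1,0,0,0,0,0,0],[1,0,0,0,0,0,0],[1,0,0,0,0,0,0]]'
```

```text
time: 29.78
ee_pos: [0.525, 0.1145, 0.1264]
tool_rot: [-1.571, -0.0, 1.61]
wrist_force: [-0.0, 0.5, -1.0]
gripper_width: 0.0071
time: 30.2
ee_pos: [0.5251, 0.1145, 0.1253]
tool_rot: [-1.571, -0.0, 1.61]
wrist_force: [0.0, 0.3, -1.4]
gripper_width: 0.0066
```

```bash
python3 -m inch '[[1,0,0.1,0,0,0,0],[1,0,0,0,0,0,0],[1,0,0,0,0,0,0],[1,0,0,0,0,0,0],[1,0,0,0,0,0,0]]'; python3 - <<'E'
from h import *
snap('wrist','w16')
z=cv2.imread('pics/w16.png');cv2.imwrite('pics/c16.png',cv2.resize(z[140:280,180:380],None,fx=4,fy=4,interpolation=3))
E
```

```text
time: 30.62
ee_pos: [0.5251, 0.1145, 0.1243]
tool_rot: [-1.571, -0.0, 1.61]
wrist_force: [0.5, -0.9, -0.9]
gripper_width: 0.0067
```

View pics/c16.png

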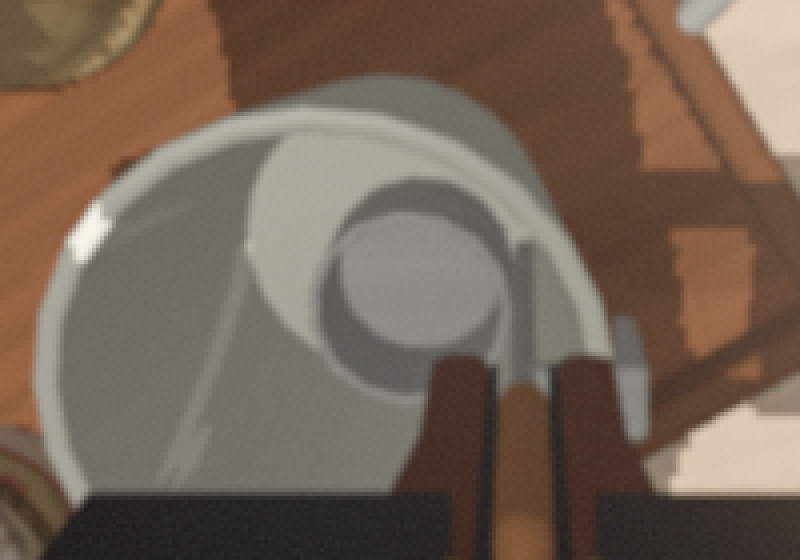

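```bash
python3 -m inch '[[1,0,0.1,0,0,0,0],[1,0,0,0,0,0,0],[1,0,0,0,0,0,0],[1,0,0,0,0,0,0],[1,0,0,0,0,0,0]]'
```

```text
time: 31.08
ee_pos: [0.5253, 0.1147, 0.124]
tool_rot: [-1.571, -0.001, 1.61]
wrist_force: [-1.3, -0.5, 6.4]
gripper_width: 0.0074
```

```bash
python3 -m inch '[[0.85,0,0,0,0,0,0],[0.75,0,0,0,0,0,0],[0.6,0,0,0,0,0,0],[0.6,0,0,0,0,0,0],[0.6,0,0,0,0,0,0]]'; python3 -m inch '[[0.6,0,0,0,0,0,0],[0.6,0,0,0,0,0,0],[0.6,0,0,0,0,0,0],[0.6,0,0,0,0,0,0],[0.6,0,0,0,0,0,0]]'; python3 - <<'E'
from h import *
snap('wrist','w17')
z=cv2.imread('pics/w17.png');cv2.imwrite('pics/c17.png',cv2.resize(z[140:290,180:400],None,fx=3.6,fy=3.6,interpolation=3))
E
```

```text
time: 31.5
ee_pos: [0.525, 0.1145, 0.1231]
tool_rot: [-1.571, 0.0, 1.61]
wrist_force: [-0.4, -0.6, -0.5]
gripper_width: 0.0342
time: 31.92
ee_pos: [0.5251, 0.1145, 0.1232]
tool_rot: [-1.571, -0.0, 1.61]
wrist_force: [0.1, -0.7, -0.1]
gripper_width: 0.0351
```

View pics/c17.png

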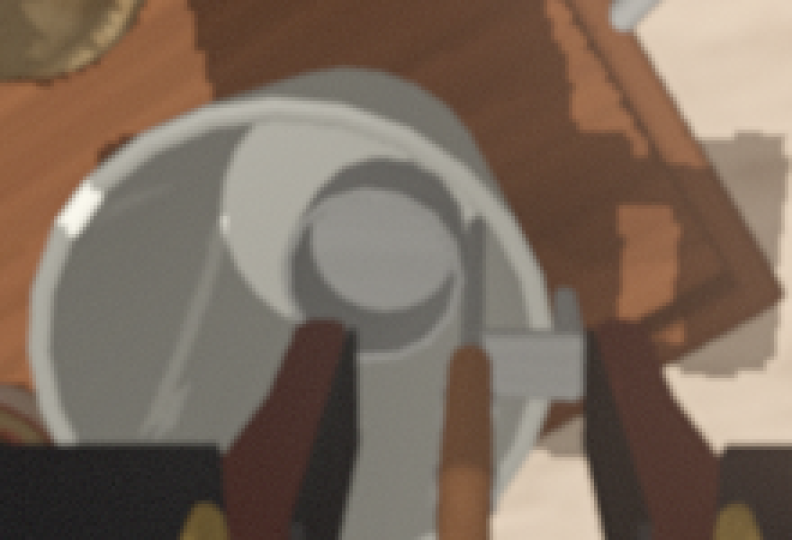

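Hook rests over the rim, with the cup inside and the fingers clear. Retreating straight up.

```bash
python3 -m inch '[[0.6,0,-0.5,0,0,0,0],[0.6,0,-1.5,0,0,0,0],[0.6,0,-3,0,0,0,0],[0.6,0,-4,0,0,0,0],[0.6,0,-4,0,0,0,0]]'; python3 -m inch '[[0.6,0,-4,0,0,0,0],[0.6,0,-2,0,0,0,0],[0.6,0,0,0,0,0,0],[0.6,0,0,0,0,0,0],[0.6,0,0,0,0,0,0]]'; python3 -m inch '[[0.6,4,0,0,0,0,0],[0.6,4,0,0,0,0,0],[0.6,4,0,0,0,0,0],[0.6,0,0,0,0,0,0],[0.6,0,0,0,0,0,0]]'; python3 - <<'E'
from h import *
goto()
snap('wrist','w18');snap('scene','s18');snap('top','t18')
a=cv2.imread('pics/s18.png')[150:260,260:430];cv2.imwrite('pics/c18.png',cv2.resize(a,None,fx=4.5,fy=4.5,interpolation=3))
E
```

```text
time: 32.38
ee_pos: [0.5242, 0.114, 0.2545]
tool_rot: [-1.569, 0.001, 1.61]
wrist_force: [0.7, 1.0, 0.8]
gripper_width: 0.0348
time: 32.8
ee_pos: [0.5244, 0.1143, 0.3124]
tool_rot: [-1.569, 0.0, 1.61]
wrist_force: [-0.1, 0.1, -0.1]
gripper_width: 0.0351
time: 33.22
ee_pos: [0.5187, 0.2368, 0.3108]
tool_rot: [-1.567, 0.002, 1.615]
wrist_force: [-0.1, -1.9, 0.7]
gripper_width: 0.0354
t 33.22 p [0.5187 0.2368 0.3108] rpy [-1.567  0.002  1.615] F [-0.1 -1.9  0.7] w 0.0354 q [-0.79  0.24  0.3   1.71 -0.07  1.21  1.15]
```

View pics/w18.png

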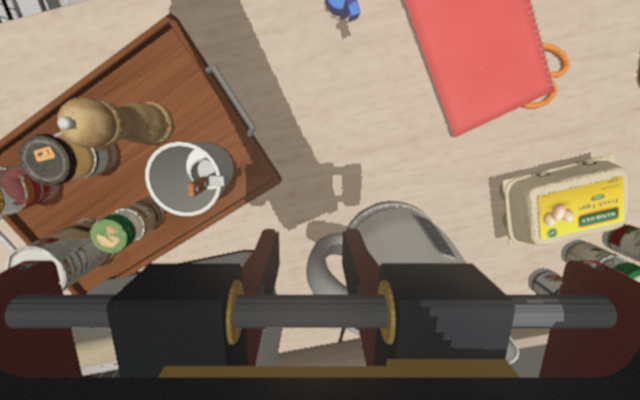

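View pics/c18.png

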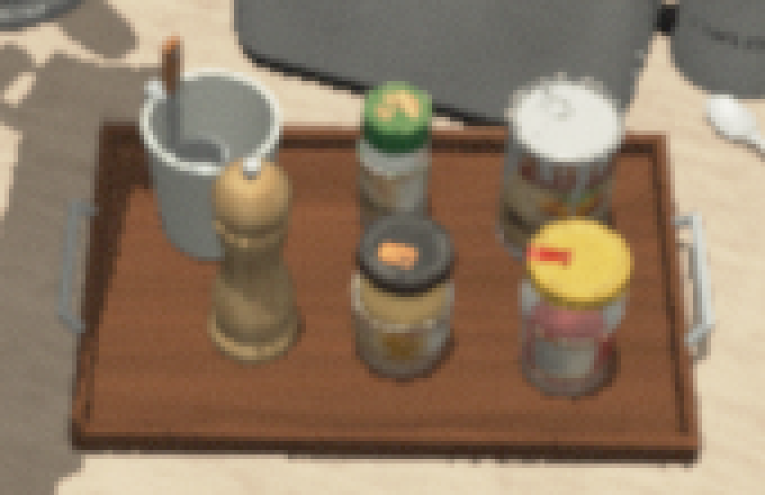

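```bash
python3 -m inch '[[0.6,0,0,0,0,0,0],[0.6,0,0,0,0,0,0],[0.6,0,0,0,0,0,0],[0.6,0,0,0,0,0,0],[0.6,0,0,0,0,0,0]]'; python3 - <<'E'
from h import *
snap('wrist','w19');snap('scene','s19')
for t in('w19','s19','s0' if 0 else 'scene0'):
    P,_=cloud(t);Q=P.reshape(-1,3);Q=Q[np.isfinite(Q).all(1)]
    for n,c,r,z0,z1 in[('jar',(.5097,-.0763),.04,.1,.116),('millhead',(.461,.0057),.04,.131,.17),('millfoot',(.461,.0057),.04,.012,.03),('crock',(.527,.084),.053,.103,.114),('tall',(.558,-.171),.042,.108,.124),('spice',(.599,-.011),.032,.108,.122),('tin',(.653,-.105),.045,.11,.124),('grip',(.525,.114),.03,.12,.18)]:
        q=Q[(np.hypot(*(Q[:,:2]-c).T)<r)&(Q[:,2]>z0)&(Q[:,2]<z1)]
        if len(q)<15:continue
        print(t,n,len(q),'mid',((np.percentile(q,1,0)+np.percentile(q,99,0))/2).round(4),'span',np.ptp(q,0).round(3),'zmax',np.percentile(q[:,2],97).round(4))
    q=Q[(np.hypot(Q[:,0]-.525,Q[:,1]-.114)<.03)&(Q[:,2]>.117)&(Q[:,2]<.18)]
    if len(q)>10:
        lo=q[q[:,2]<.14].mean(0);hi=q[q[:,2]>.15].mean(0);print('grip lo/hi',lo.round(4),hi.round(4))
z=cv2.imread('pics/w19.png');cv2.imwrite('pics/c19.png',cv2.resize(z[120:230,130:290],None,fx=4.8,fy=4.8,interpolation=3))
E
```

```text
time: 33.78
ee_pos: [0.5205, 0.2341, 0.3134]
tool_rot: [-1.571, -0.0, 1.609]
wrist_force: [-0.5, -0.3, -0.7]
gripper_width: 0.0351
w19 jar 2239 mid [ 0.5105 -0.0759  0.1054] span [0.06  0.06  0.011] zmax 0.1098
w19 millhead 2123 mid [0.4638 0.0098 0.1499] span [0.049 0.045 0.038] zmax 0.1663
w19 millfoot 358 mid [0.4661 0.0207 0.0209] span [0.057 0.034 0.018] zmax 0.0285
w19 crock 1071 mid [0.5272 0.087  0.1081] span [0.09  0.094 0.011] zmax 0.1125
w19 tall 93 mid [ 0.5662 -0.1424  0.1107] span [0.033 0.009 0.006] zmax 0.1129
w19 spice 1030 mid [ 0.6007 -0.0099  0.1117] span [0.044 0.045 0.008] zmax 0.1148
w19 tin 1117 mid [ 0.6479 -0.1043  0.1144] span [0.065 0.074 0.009] zmax 0.1181
w19 grip 279 mid [0.5256 0.1143 0.1431] span [0.015 0.008 0.043] zmax 0.1632
grip lo/hi [0.5245 0.1167 0.131 ] [0.5251 0.1149 0.1592]
s19 jar 321 mid [ 0.5084 -0.079   0.1068] span [0.063 0.061 0.013] zmax 0.1117
s19 millhead 245 mid [0.4592 0.0017 0.1504] span [0.049 0.047 0.038] zmax 0.1676
s19 millfoot 100 mid [0.454  0.0034 0.0209] span [0.075 0.057 0.018] zmax 0.0294
s19 crock 127 mid [0.5259 0.0848 0.1082] span [0.091 0.094 0.011] zmax 0.1125
s19 tall 360 mid [ 0.5589 -0.1715  0.1142] span [0.067 0.064 0.014] zmax 0.1189
s19 spice 147 mid [ 0.5993 -0.011   0.1125] span [0.047 0.045 0.01 ] zmax 0.116
s19 tin 404 mid [ 0.653  -0.1054  0.1158] span [0.078 0.076 0.012] zmax 0.1193
s19 grip 56 mid [0.5241 0.1124 0.143 ] span [0.02  0.011 0.045] zmax 0.1648
grip lo/hi [0.5229 0.1123 0.1303] [0.5233 0.111  0.1588]
scene0 millfoot 18 mid [0.4615 0.0049 0.0133] span [0.073 0.071 0.003] zmax 0.0143
scene0 crock 137 mid [0.5259 0.0817 0.1077] span [0.09  0.09  0.011] zmax 0.1108
scene0 tall 353 mid [ 0.5591 -0.1716  0.1139] span [0.067 0.065 0.012] zmax 0.1182
scene0 spice 146 mid [ 0.6002 -0.012   0.1133] span [0.049 0.044 0.01 ] zmax 0.1179
scene0 tin 399 mid [ 0.6536 -0.1059  0.115 ] span [0.079 0.077 0.011] zmax 0.1187
```

View pics/c19.png

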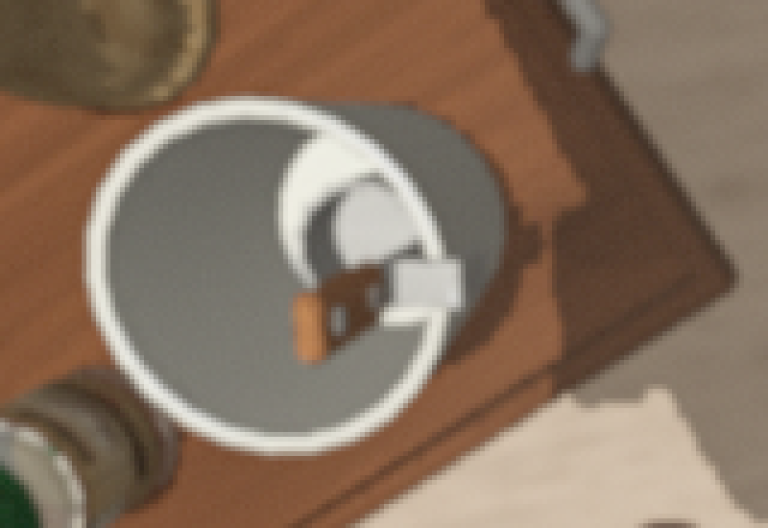

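```bash
python3 -c "
from bench import manip
print(manip.sign_off())"
```

```text
the job is handed in; nothing more can be done
None
```

The jar and the pepper mill are standing on the tray floor, and the steel dipper hangs by its hook on the crock's rim with its cup inside. I handed the job in at about 34 s of the 72 s allowed. The hand-in gives no verdict.

**Last checks (camera and depth):**
- **Jar:** it stands at (0.510, -0.076) with its top at about 0.109 m, which matches the tray floor. By the planned layout it has about 35 mm or more to its neighbours.
- **Mill:** it stands upright near (0.461, 0.006) with its head at the expected height. By the same layout it has about 30 mm clear of the crock and the jar.
- **Dipper:** the bridge is at rim height, about 39 mm from the crock's axis. The tilt is about 0.05 rad, and the fingers are clear of it.
- **Tray things:** the tin, spice jar and tall jar are unchanged within about 1 mm.

**What went wrong or disagreed:**
- **Crock shift:** on the way down the dipper pressed lightly on the crock's inner wall (about 2.7 N) and moved it 2–3 mm, against 15 mm allowed. I moved the dipper 3 mm inward and the sideways force went away.
- **Camera readings:** the wrist and scene cameras differ by 2–3 mm on most objects and by up to about 9 mm on the mill's head, which each sees from one side only. For the mill I used the gripper's measured position at release.

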